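Clear tile chips off the hob and refit the burner caps

TASK

Retiling has left chips in the steel trough of the little gas hob: with the wiping block in hand, and without bearing down hard on the steel, wipe them all off its open end into the catch tray, and put the block back on its cork pad, standing on its rubber foot. Keep your fingers off chips that lie in the trough (a chip that has strayed elsewhere may be picked up). Then take the three burner caps from the drying rack and set one on each burner, rim down and fully seated; leave everything else where it is.

Things in the scene. Friction and masses are not known exactly. Their poses are not given: they have to be found in the camera images.
- hob: small three-burner gas hob, fixed, 250 (x) by 300 (y) mm. Origin: centre of its underside. Its near part is a flat steel trough 40 mm high, local x -117 to 5, y -150 to 142 mm, bounded by 50 mm high white edges at the front and the +y end and by the 50 mm high white burner deck (x 5 to 125). Its -y end is open and flat to the edge; the catch tray adjoins it below
- tray (a point): centre of the inner floor of the catch tray, axes as the hob. The tray is an open aluminium box fixed to the hob's -y end: outside 130 (x) by 100 (y) by 32 mm high, walls and floor 4 mm; its rim is 8 mm below the trough floor
- burner0 (a point): top centre of the -y burner (local y -100, x 65 mm): an upright aluminium crown 44 mm in diameter, 20 mm high over the white deck, its top 70 mm over the worktop. Axes as the hob. A cap in place hangs its rim around the crown with 4 mm play all round, its ceiling resting on the crown
- burner1 (a point): same for the middle burner, 100 mm from the others
- burner2 (a point): same for the +y burner
- block: wiping block: wood with a black rubber foot, 90 (local x) by 30 (y) by 35 mm high, with a wooden grip ridge 60 (x) by 20 (y) mm on top, from 35 to 65 mm height. Origin: centre of its underside. 0.12 kg
- rest: cork pad for the wiping block, 130 (x) by 70 (y) by 6 mm, fixed. Origin: centre of its underside. The block starts on it, long side along the pad's x
- rack: low white drying rack, fixed, 260 (x) by 60 (y) mm, base 6 mm thick. Origin: centre of its underside. Three slots, at local x -100, 0 and +100 mm, each hold a cap on edge: two walls 30 mm long (x), up to 24 mm over the worktop, 17 mm apart, and 3.5 mm high end stops against rolling; lift a cap straight up by 25 mm to clear them
- cap0: round dark burner cap, 60 mm across, 14 mm thick, 0.13 kg: one face smooth, the other hollow with a rim 4 mm wide, 6 mm deep (inside 52 mm). Origin: disc centre at half thickness; local x is the disc axis, out of the smooth face; on a burner x is up, origin 1 mm over the burner top. Starts on edge in a rack slot, origin 36 mm up, axis along the rack's y, smooth face to either side
- cap1: round dark burner cap, 60 mm across, 14 mm thick, 0.13 kg: one face smooth, the other hollow with a rim 4 mm wide, 6 mm deep (inside 52 mm). Origin: disc centre at half thickness; local x is the disc axis, out of the smooth face; on a burner x is up, origin 1 mm over the burner top. Starts on edge in a rack slot, origin 36 mm up, axis along the rack's y, smooth face to either side
- cap2: round dark burner cap, 60 mm across, 14 mm thick, 0.13 kg: one face smooth, the other hollow with a rim 4 mm wide, 6 mm deep (inside 52 mm). Origin: disc centre at half thickness; local x is the disc axis, out of the smooth face; on a burner x is up, origin 1 mm over the burner top. Starts on edge in a rack slot, origin 36 mm up, axis along the rack's y, smooth face to either side
- chip0: flat tile chip, 26 by 18 by 8 mm, white glaze on terracotta, 12 g, may be absent. Origin: centre of its underside
- chip1: flat tile chip, 22 by 20 by 8 mm, white glaze on terracotta, 12 g, may be absent. Origin: centre of its underside
- chip2: flat tile chip, 28 by 20 by 8 mm, white glaze on terracotta, 12 g, may be absent. Origin: centre of its underside
- chip3: flat tile chip, 24 by 16 by 8 mm, white glaze on terracotta, 12 g, may be absent. Origin: centre of its underside
- chip4: flat tile chip, 20 by 18 by 8 mm, white glaze on terracotta, 12 g, may be absent. Origin: centre of its underside
- chip5: flat tile chip, 26 by 22 by 8 mm, white glaze on terracotta, 12 g, may be absent. Origin: centre of its underside
- mug: bystander, to be left where it is: white mug, 80 mm wide, 90 high. Origin on its underside
- jar: bystander, to be left where it is: glass jar, 56 mm wide, 80 high. Origin on its underside
- salt: bystander, to be left where it is: white salt cellar, 44 mm wide, 58 high. Origin on its underside
- spoon: bystander, to be left where it is: spoon, 160 mm long, lying. Origin on its underside
- bowl: bystander, to be left where it is: white bowl, 90 mm wide, 45 high. Origin on its underside
- can: bystander, to be left where it is: plain tin can, 66 mm wide, 75 high. Origin on its underside
- tilestack: bystander, to be left where it is: stack of tiles, 100 by 100 by 30 mm. Origin on its underside

How it is judged:
By the outcome, as a careful person would: the job done as asked, in the order asked, and still so for the second after the job is handed in, with the robot touching nothing.
Of chip0, chip1, chip2, chip3, chip4, chip5 only 3 to 6 are there at a start; the rules pass over those that are not, and their reading is None.
At some moment in a run one of chip0, chip1, chip2, chip3, chip4, chip5 may be knocked a few centimetres aside while the robot is not near it.
It also fails if it takes over 192 s, if anything falls off the work surface, if the arm or the gripper's body presses on something with over 40 N, if the wrist force passes 120 N, or if a joint passes its speed limit or range.

ROBOT

A 6-joint arm with a two-finger parallel gripper is mounted at the origin on the work surface. World frame = base frame: x ahead of the robot, y to its left, z up, the work surface at z = 0. Lengths are in mm, angles in rad, forces in N, time in s.
With the tool pointing down it reaches from about 350 to 875 mm from the base axis. Payload 4.2 kg.
Tool frame: the origin (TCP) lies at the very end of the fingers, on their centre line; the grasp point (between the pads) lies 19 mm behind it; z points along the fingers, y is the line along which they close (so a half turn about z gives the same grasp; the last joint's range is limited). The gripper opens to 85 mm and grips with 20 to 120 N. Pads are 22 mm wide; open, the fingers measure 114 mm over their backs; the gripper's body (76 mm by 85 mm) begins 54 mm behind the grasp point. The pads swing forward as they close: fully open they stand 13 mm farther back than shut.
Start: joints at [-0.876, 0.385, 0.008, 0, -1.194, -0.259], TCP at [263.847, -566.555, 231.312] pointing down, gripper open.
Joint ranges: [-3.14, 3.14], [-1.21, 2.06], [-1.07, 1.41], [-3.16, 2.05], [-2.99, -0.16], [-3.1, 3.1]. Speed limits (rad/s): [2.79, 2.79, 3.14, 3.14, 3.14, 3.14].

INTERFACE

Orientations are given as a unit quaternion [x, y, z, w].
In Python, from bench import monitor, get_image, camera_info, job_done gives the robot as it stands.
- The arm moves only by the tool send_rows, never from a script. Its argument "series" is a list of rows, each a list of 3 entries, a list of its own where there are three numbers: the shift along the tool's x, y, z in mm, then the turn, a rotation vector about the tool's x, y, z in rad, then the finger opening in mm, from 0 to 85.4. A call has 1 to 8 rows; each row shifts and turns the commanded pose from where the row before left it, along the tool's axes as they then stand; what a row does not reach is not made up. A row lasts 1/10 s, in which the tool goes at most 50 mm and 8.59 degrees, less where a joint would pass 70% of its speed; a pose out of reach is approached as far as the arm can. A call with a gripper value outside its range is refused whole. The fingers move at their own pace and stop on an object; the grip force is fixed at half the most. Time passes only in rows, so rows that do not move let the fingers close. It gives the time, the measured TCP pose, the force, the opening and the grip force at its end, in the units of the state.
- monitor.read_state(): the state, without advancing time (a new reading comes with each control period).
- get_image(name): name is "scene" or "top" or "wrist"; returns the picture (384x512x3 uint8, red, green, blue); there is no depth.
- camera_info(name): a dict with "intrinsics" (3x3 intrinsics, pixels), "dist_coeffs" ([k1, k2, p1, p2, k3] as OpenCV has them; the pictures are not rectified), "R" (3x3) and "t" (3): a world point X has camera coordinates R X + t. Camera axes: x right, y down, z forward; pixel columns grow to the right and rows downward; lengths in mm; the calibration is good to about 2 mm. A picture is of the moment at which its call begins: read the wrist's pose just before it. camera_info takes no time and is no camera call; for the wrist camera it gives the pose at the moment of the call.
- job_done(): hands the job in; it is judged then, once.
The state is a dict: "clock": time; "joints": joint angles; "joint_vel": joint speeds; "joint_efforts": joint torques, N m; "position": TCP position; "ee_rot": TCP orientation; "contact_force": force on the tool from outside, world axes, zero at the start; "wrist_torque": the same for the moment, N m; "gripper_width": finger opening in mm; "grasp_force": force on a finger pad.
Only numpy, scipy, OpenCV 4.12 (cv2) and the standard library are available. Lean on these libraries where they do the work, as an engineer would, in place of code of your own. Each camera call takes 0.05 s, during which the arm holds its last target. There are 200 camera calls.

## Working session

There is one attempt and no reset: what is moved stays moved. The work goes in short steps, Python scripts to look and compute and a tool call to move; the robot and the scene stay as the last step left them, time stands still between calls to the robot, and variables do not carry over. Pictures are saved under pics/ and viewed, at most 14 in all, crops included, and the job is handed in when it is done.

Besides the shell and the picture viewer there is one more tool, called after "Request:" as name([rows], argument=value, ...), one row to a line, values as JSON. send_rows: Moves the arm, as the interface text tells. Its arguments: {"type":"object","properties":{"series":{"type":"array"}},"required":["series"]}

```bash
ls; mkdir -p pics
python3 - <<'E'
from bench import *
import cv2, numpy as np
print(monitor.read_state())
for n in ("scene","top","wrist"):
    c=camera_info(n); print(n,c)
    if n!="wrist": cv2.imwrite(f"pics/{n}0.png",get_image(n)[:,:,::-1])
E
```

```text
pics
{'clock': 0.0, 'joints': array([-8.76393114e-01,  3.85521725e-01,  6.63250795e-03, -5.59690329e-04,
       -1.19400933e+00, -2.58583188e-01]), 'joint_vel': array([ 9.40493979e-04,  3.79287601e-04,  1.85347411e-05,  2.08112143e-03,
       -7.31834544e-04, -1.45721474e-03]), 'joint_efforts': array([-3.68995006e-04, -3.92291343e+01,  1.88395143e+01,  4.18615177e+00,
       -4.74233064e-03, -1.62386158e-05]), 'position': array([ 263.61614885, -566.02883694,  230.23622882]), 'ee_rot': array([-2.16088610e-01,  9.76373156e-01,  1.05332539e-03, -2.50974617e-04]), 'contact_force': array([ 0.28437922, -0.06173506,  0.5785323 ]), 'wrist_torque': array([-0.0208686 ,  0.04518979,  0.06512868]), 'grasp_force': 0.0, 'gripper_width': 85.71233569683454}
scene {'intrinsics': array([[471.46665725,   0.        , 257.66380091],
       [  0.        , 471.46665725, 200.07506052],
       [  0.        ,   0.        ,   1.        ]]), 'dist_coeffs': array([0.00715372, 0.        , 0.        , 0.        , 0.        ]), 'R': array([[ 0.70309995,  0.71098289,  0.01240086],
       [ 0.62541568, -0.60999456, -
[... 363 characters left out ...]
     ,  0.        ]), 'R': array([[-0.0114915 , -0.99993195,  0.00200926],
       [-0.97389321,  0.01073662, -0.22675261],
       [ 0.22671561, -0.00456253, -0.97395031]]), 't': array([-18.14556787, 589.55194228, 916.64361009])}
wrist {'intrinsics': array([[290.74530302,   0.        , 251.93181512],
       [  0.        , 290.74530302, 195.22614417],
       [  0.        ,   0.        ,   1.        ]]), 'dist_coeffs': array([-0.03614218,  0.        ,  0.        ,  0.        ,  0.        ]), 'R': array([[-0.42085474,  0.90712716,  0.00126817],
       [ 0.87432562,  0.40526338,  0.26705112],
       [ 0.24173538,  0.11349852, -0.96368153]]), 't': array([625.48595537, -33.84657429, 377.79807851])}
```

View pics/scene0.png

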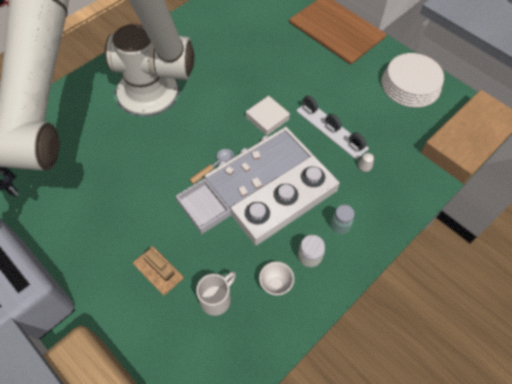

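View pics/top0.png

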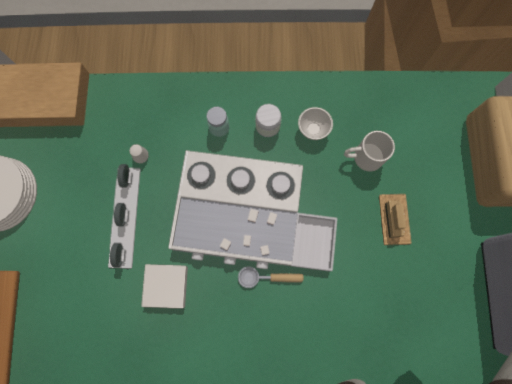

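The scene picture shows the block on its cork pad at (158,268), the hob centred near (255,185), and the rack from (300,100) to (365,155). The top picture shows five chips in the trough, around (225-272, 215-250). The burners are at (201,174), (240,180) and (281,184), the caps are on edge at (123,175), (120,214) and (117,254), and the block is at (396,220).

```bash
cat > h.py <<'E'
from bench import *
import cv2, numpy as np
from scipy.spatial.transform import Rotation as Ro
def ray(n,uv,z,c=None):
    c=c or camera_info(n); uv=np.array(uv,float).reshape(-1,1,2)
    z=np.broadcast_to(z,len(uv))
    p=cv2.undistortPoints(uv,c["intrinsics"],c["dist_coeffs"]).reshape(-1,2)
    d=np.c_[p,np.ones(len(p))]@c["R"]; o=-c["R"].T@c["t"]
    return o+d*((z-o[2])/d[:,2])[:,None]
def proj(n,X,c=None):
    c=c or camera_info(n)
    return cv2.projectPoints(np.array(X,float).reshape(-1,1,3),cv2.Rodrigues(c["R"])[0],c["t"],c["intrinsics"],c["dist_coeffs"])[0].reshape(-1,2)
E
python3 - <<'E'
from h import *
t=cv2.imread("pics/top0.png")
a=cv2.resize(t[145:285,160:345],None,fx=4,fy=4,interpolation=cv2.INTER_CUBIC)
cv2.imwrite("pics/hobc.png",a)
b=np.hstack([cv2.resize(t[155:275,90:170],None,fx=5,fy=5,interpolation=cv2.INTER_CUBIC),cv2.resize(t[180:260,365:425],None,fx=6,fy=7.5,interpolation=cv2.INTER_CUBIC)])
cv2.imwrite("pics/rb.png",b); print(b.shape)
E
```

```text
(600, 760, 3)
```

View pics/hobc.png

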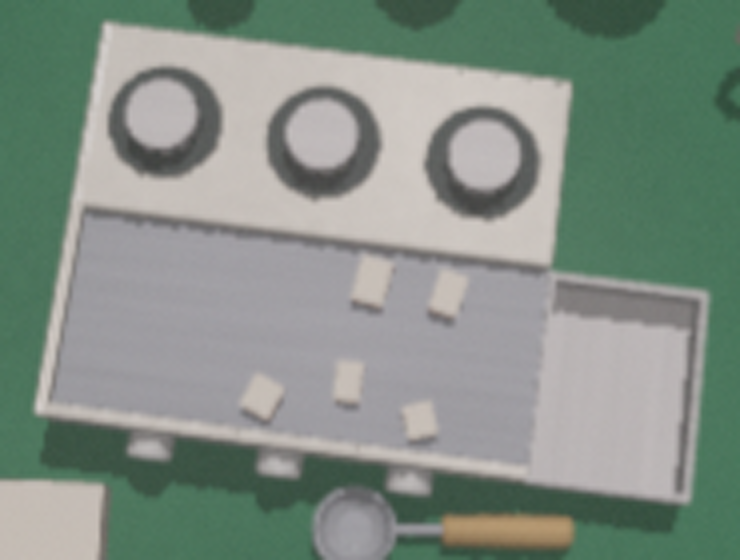

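View pics/rb.png

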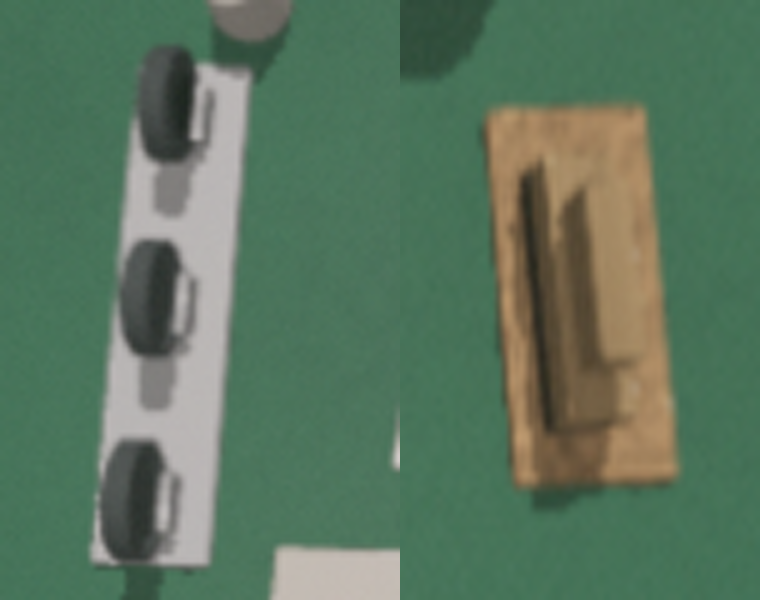

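The hob crop shows five chips, at crop pixels (372,281), (447,294), (261,396), (348,382) and (420,420). The burner tops are at (162,118), (322,134) and (484,156). The other crop shows the rack corners, the pad corners and the block's grip ridge.

Run:
```python
from h import *
np.set_printoptions(precision=1,suppress=True)
H=lambda l:np.array(l)/4+[160,145]
b=ray("top",H([(162,118),(322,134),(484,156)]),70); print("burn",b)
d=b[0]-b[2]; print("yaw",np.arctan2(d[1],d[0])-np.pi/2, np.linalg.norm(d))
print("deck corners",ray("top",H([(106,23),(570,80),(550,266),(85,208)]),50))
print("trough", ray("top",H([(547,268),(527,470)]),40), "frontedge",ray("top",H([(38,412),(525,475)]),50))
print("tray rim",ray("top",H([(708,291),(690,502)]),32))
print("chips",ray("top",H([(372,281),(447,294),(261,396),(348,382),(420,420)]),48))
R=lambda l:np.array(l)/5+[90,155]
print("rack",ray("top",R([(92,563),(210,565),(250,68)]),6))
print("captop",ray("top",R([(167,102),(150,298),(134,500)]),50))
P=lambda l:(np.array(l)-[400,0])/[6,7.5]+[365,180]
print("pad",ray("top",P([(487,110),(643,105),(678,478),(517,487)]),6))
print("ridge",ray("top",P([(583,185),(635,180),(643,358),(600,365)]),71))
print("body35 bottom-left",ray("top",P([(545,160),(555,430)]),41))
# refine via scene view: burner circle
s=cv2.imread("pics/scene0.png")
bl=[cv2.resize(s[x:x+60,y:y+68],None,fx=5,fy=5,interpolation=cv2.INTER_CUBIC) for x,y in ((235,125),(90,298))]
cv2.imwrite("pics/sc.png",np.hstack(bl))
cv2.imwrite("pics/hobs.png",cv2.resize(s[125:245,170:345],None,fx=4,fy=4,interpolation=cv2.INTER_CUBIC))
```

```text
burn [[627.3 116.3  70. ]
 [616.1  18.2  70. ]
 [601.1 -80.6  70. ]]
yaw -0.13220685223329287 198.62880108663828
deck corners [[ 695.7  156.2   50. ]
 [ 654.7 -137.2   50. ]
 [ 536.2 -120.6   50. ]
 [ 575.6  165.7   50. ]]
trough [[ 536.7 -119.8   40. ]
 [ 413.4 -103.7   40. ]] frontedge [[ 450.4  190.3   50. ]
 [ 410.  -101.6   50. ]]
tray rim [[ 522.3 -220.6   32. ]
 [ 393.2 -202.8   32. ]]
chips [[528.4 -11.4  48. ]
 [519.9 -57.2  48. ]
 [458.9  56.2  48. ]
 [466.8   3.6  48. ]
 [443.5 -39.5  48. ]]
rack [[406.4 351.9   6. ]
 [405.1 292.2   6. ]
 [662.8 285.7   6. ]]
captop [[632.7 313.6  50. ]
 [533.  315.7  50. ]
 [434.5 317.3  50. ]]
pad [[ 585.5 -340.2    6. ]
 [ 586.5 -408.8    6. ]
 [ 457.3 -411.9    6. ]
 [ 455.4 -342.9    6. ]]
ridge [[ 546.3 -357.    71. ]
 [ 547.7 -378.5   71. ]
 [ 489.9 -376.4   71. ]
 [ 487.9 -358.8   71. ]]
body35 bottom-left [[ 560.7 -352.3   41. ]
 [ 470.6 -349.    41. ]]
```

View pics/sc.png

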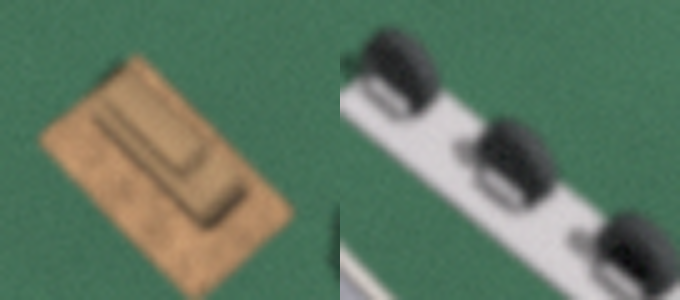

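Request:
send_rows([
  [[0,0,0],[0,0,0.146],85],
  [[0,0,0],[0,0,0.146],85],
  [[0,0,0],[0,0,0.146],85],
  [[-36,28,0],[0,0,0],85],
  [[-36,28,0],[0,0,0],85],
  [[-36,28,0],[0,0,0],85],
  [[-36,28,0],[0,0,0],85],
  [[-36,28,0],[0,0,0],85],
])

```text
clock: 0.9
position: [445.2, -425.5, 230.9]
ee_rot: [0.001, 1.0, 0.0, -0.0]
contact_force: [0.4, -1.0, 1.2]
gripper_width: 85.3
grasp_force: 0.0
```

Request:
send_rows([
  [[-36,28,0],[0,0,0],85],
  [[-37,28,0],[0,0,0],85],
  [[0,0,0],[0,0,0],85],
  [[0,0,0],[0,0,0],85],
  [[0,0,0],[0,0,0],85],
])

```text
clock: 1.4
position: [516.6, -371.3, 230.9]
ee_rot: [0.001, 1.0, 0.0, -0.001]
contact_force: [0.1, -0.2, -0.2]
gripper_width: 84.8
grasp_force: 0.0
```

```bash
cat >> h.py <<'E'
np.set_printoptions(precision=2,suppress=True)
def st():
    s=monitor.read_state(); r=Ro.from_quat(s["ee_rot"]).as_matrix()
    print("t%.2f"%s["clock"],"pos",s["position"],"tx",r[:,0],"tz",r[:,2],"F",s["contact_force"],"w%.1f g%.1f"%(s["gripper_width"],s["grasp_force"]),"yaw_y %.3f"%(np.arctan2(r[1,1],r[0,1])))
    return s,r
def plan(p,yaw=None):
    "tool-axis shift to world p; turn about tool z so that tool y lies at angle yaw (mod pi)"
    s,r=st(); a=np.arctan2(r[1,1],r[0,1]); tz=0
    if yaw is not None:
        e=(a-yaw+np.pi/2)%np.pi-np.pi/2; tz=e; r=r@Ro.from_rotvec([0,0,e]).as_matrix()
    print("turn z %.3f then shift"%tz, r.T@(np.array(p)-s["position"]),"j6 %.2f"%s["joints"][5])
def wrist(fn):
    c=camera_info("wrist"); im=get_image("wrist"); cv2.imwrite(fn,im[:,:,::-1]); np.save(fn[:-4]+".npy",c,allow_pickle=True); return c
E
python3 - <<'E'
from h import *
st(); c=wrist("pics/w1.png"); print(-c["R"].T@c["t"]); print(proj("wrist",[[517,-367,71],[521,-376,6]],c))
E
```

```text
t1.40 pos [ 516.61 -371.29  230.89] tx [-1.  0.  0.] tz [-0.  0. -1.] F [ 0.06 -0.22 -0.17] w84.8 g0.0 yaw_y 1.568
[ 448.21 -372.93  372.95]
[[257.75 181.92]
 [249.75 173.73]]
```

View pics/w1.png

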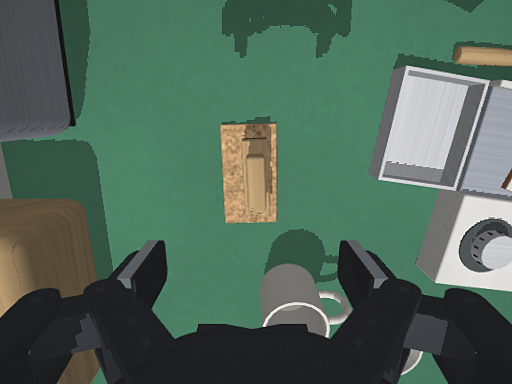

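The wrist view shows the block's ridge between (246,154) and (267,214) on the pad, which spans (222,124) to (277,222).

Run:
```python
from h import *
c=np.load("pics/w1.npy",allow_pickle=True).item()
print(ray("wrist",[(246,155),(265,155),(246,213),(268,213)],71,c))
print(ray("wrist",[(222,124),(277,124),(276,222),(225,222)],6,c))
print(ray("wrist",[(243,138),(267,138)],41,c))
plan([518,-367,0],np.pi/2)
```

```text
[[ 488.3  -379.24   71.  ]
 [ 488.38 -359.5    71.  ]
 [ 551.85 -379.83   71.  ]
 [ 551.95 -355.71   71.  ]]
[[ 458.64 -409.75    6.  ]
 [ 458.92 -342.14    6.  ]
 [ 587.11 -341.11    6.  ]
 [ 586.84 -409.67    6.  ]]
[[ 473.13 -383.06   41.  ]
 [ 473.23 -356.06   41.  ]]
t1.45 pos [ 516.39 -371.67  231.09] tx [-1.  0.  0.] tz [-0.  0. -1.] F [-0.56 -0.14 -0.62] w85.2 g0.0 yaw_y 1.567
turn z -0.003 then shift [ -1.76   4.6  231.1 ] j6 -1.20
```

Request:
send_rows([
  [[-2,4,40],[0,0,0],85],
  [[0,0,40],[0,0,0],85],
  [[0,0,40],[0,0,0],85],
  [[0,0,30],[0,0,0],85],
  [[0,0,20],[0,0,0],85],
  [[0,0,14],[0,0,0],85],
  [[0,0,0],[0,0,0],85],
  [[0,0,0],[0,0,0],40],
])

```text
clock: 2.25
position: [519.5, -367.9, 48.2]
ee_rot: [0.001, 1.0, -0.0, 0.001]
contact_force: [0.6, -0.7, 0.3]
gripper_width: 72.7
grasp_force: 0.0
```

Request:
send_rows([
  [[0,0,0],[0,0,0],0],
  [[0,0,0],[0,0,0],0],
  [[0,0,0],[0,0,0],0],
  [[0,0,0],[0,0,0],0],
  [[0,0,0],[0,0,0],0],
  [[0,0,0],[0,0,0],0],
  [[0,0,0],[0,0,0],0],
  [[0,0,0],[0,0,0],0],
])

```text
clock: 3.05
position: [520.0, -367.4, 48.4]
ee_rot: [0.001, 1.0, -0.001, 0.001]
contact_force: [-0.3, 0.1, 5.2]
gripper_width: 19.1
grasp_force: 60.2
```

Run:
```python
from h import *
st()
```

```text
t3.05 pos [ 520.   -367.38   48.39] tx [-1.  0. -0.] tz [ 0. -0. -1.] F [-0.33  0.11  5.23] w19.1 g60.2 yaw_y 1.569
```

Request:
send_rows([
  [[0,0,-20],[0,0,0],0],
  [[0,0,-35],[0,0,0],0],
  [[0,0,-35],[0,0,0],0],
  [[0,0,0],[0,0,0.135],0],
  [[7.4,41.7,0],[0,0,0],0],
  [[7.4,41.7,0],[0,0,0],0],
  [[7.4,41.7,0],[0,0,0],0],
  [[7.4,41.7,0],[0,0,0],0],
])

```text
clock: 3.85
position: [511.7, -196.2, 136.3]
ee_rot: [0.069, 0.998, 0.0, -0.001]
contact_force: [0.2, 0.5, -0.8]
gripper_width: 18.9
grasp_force: 59.5
```

Request:
send_rows([
  [[7.4,41.7,0],[0,0,0],0],
  [[7.4,41.7,0],[0,0,0],0],
  [[7.4,41.7,0],[0,0,0],0],
  [[7.4,41.7,0],[0,0,0],0],
  [[7.4,41.7,0],[0,0,0],0],
  [[7.4,41.7,0],[0,0,0],0],
  [[7.4,41.7,0],[0,0,0],0],
  [[7.4,41.7,0],[0,0,0],0],
])

```text
clock: 4.65
position: [498.7, 142.2, 136.6]
ee_rot: [0.069, 0.998, -0.0, -0.001]
contact_force: [0.6, -0.1, -0.8]
gripper_width: 19.2
grasp_force: 59.5
```

Request:
send_rows([
  [[0,0,0],[0,0,0],0],
  [[0,0,0],[0,0,0],0],
])

```text
clock: 4.85
position: [498.9, 141.4, 136.5]
ee_rot: [0.068, 0.998, -0.0, -0.001]
contact_force: [-0.1, -0.5, -1.2]
gripper_width: 18.9
grasp_force: 59.5
```

Run:
```python
from h import *
plan([500,140,112],np.pi/2-.137)
cv2.imwrite("pics/top1.png",get_image("top")[:,:,::-1]); wrist("pics/w2.png")
t=cv2.imread("pics/top1.png")
a=cv2.resize(t[145:285,160:345],None,fx=2,fy=2,interpolation=cv2.INTER_CUBIC)
w=cv2.resize(cv2.imread("pics/w2.png"),(373,280))
cv2.imwrite("pics/m2.png",np.hstack([a,w]))
```

```text
t4.85 pos [498.87 141.36 136.45] tx [-0.99  0.14  0.  ] tz [-0. -0. -1.] F [-0.14 -0.53 -1.17] w18.9 g59.5 yaw_y 1.435
turn z 0.001 then shift [-1.36 -1.16 24.45] j6 -2.30
```

View pics/m2.png

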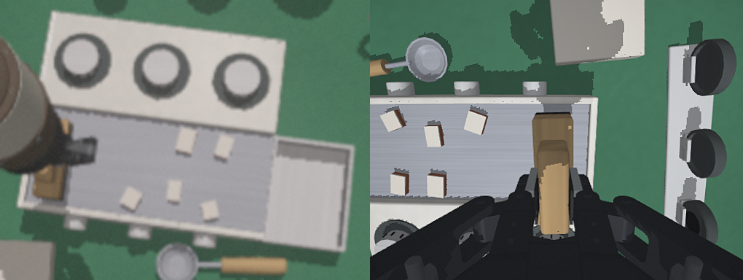

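The block is held over the +y end of the trough, and the five chips are unmoved. I'll lower it gently, watching the force.

Request:
send_rows([
  [[-1,0,20],[0,0,0],0],
  [[0,0,20],[0,0,0],0],
  [[0,0,10],[0,0,0],0],
  [[0,0,0],[0,0,0],0],
  [[0,0,1],[0,0,0],0],
  [[0,0,0],[0,0,0],0],
])

```text
clock: 5.55
position: [501.4, 140.6, 87.1]
ee_rot: [0.069, 0.998, 0.0, 0.001]
contact_force: [0.4, 0.1, -2.0]
gripper_width: 19.1
grasp_force: 59.5
```

Request:
send_rows([
  [[0,0,1],[0,0,0],0],
  [[0,0,0],[0,0,0],0],
  [[0,0,0],[0,0,0],0],
])

```text
clock: 5.85
position: [500.9, 140.7, 85.6]
ee_rot: [0.068, 0.998, 0.0, 0.0]
contact_force: [0.7, 0.4, -0.6]
gripper_width: 18.9
grasp_force: 59.5
```

Request:
send_rows([
  [[0,0,1],[0,0,0],0],
  [[0,0,0],[0,0,0],0],
  [[0,0,0],[0,0,0],0],
])

```text
clock: 6.15
position: [500.7, 140.6, 84.3]
ee_rot: [0.069, 0.998, -0.0, -0.0]
contact_force: [0.3, -0.1, -1.0]
gripper_width: 18.8
grasp_force: 59.5
```

Request:
send_rows([
  [[0,0,1],[0,0,0],0],
  [[0,0,0],[0,0,0],0],
  [[0,0,0],[0,0,0],0],
])

```text
clock: 6.45
position: [500.7, 140.6, 83.2]
ee_rot: [0.069, 0.998, -0.0, -0.0]
contact_force: [0.0, 0.7, -1.5]
gripper_width: 18.9
grasp_force: 59.5
```

Request:
send_rows([
  [[0,0,0.7],[0,0,0],0],
  [[0,0,0],[0,0,0],0],
  [[0,0,0],[0,0,0],0],
])

```text
clock: 6.75
position: [500.7, 140.6, 82.6]
ee_rot: [0.069, 0.998, 0.0, -0.0]
contact_force: [-0.1, -0.3, -1.2]
gripper_width: 18.8
grasp_force: 59.5
```

Request:
send_rows([
  [[0,-6,0.3],[0,0,0],0],
  [[0,-12,0],[0,0,0],0],
  [[0,-12,0],[0,0,0],0],
  [[0,-12,0],[0,0,0],0],
  [[0,-12,0],[0,0,0],0],
  [[0,-12,0],[0,0,0],0],
  [[0,-12,0],[0,0,0],0],
  [[0,-12,0],[0,0,0],0],
])

```text
clock: 7.55
position: [488.3, 50.4, 82.4]
ee_rot: [0.069, 0.998, 0.0, 0.0]
contact_force: [0.1, 0.4, -0.1]
gripper_width: 18.8
grasp_force: 59.6
```

Request:
send_rows([
  [[0,-12,0],[0,0,0],0],
  [[0,-12,0],[0,0,0],0],
  [[0,-12,0],[0,0,0],0],
  [[0,-12,0],[0,0,0],0],
  [[0,-12,0],[0,0,0],0],
  [[0,-12,0],[0,0,0],0],
  [[0,-12,0],[0,0,0],0],
  [[0,-12,0],[0,0,0],0],
])

```text
clock: 8.35
position: [475.2, -44.6, 82.4]
ee_rot: [0.069, 0.998, 0.0, 0.0]
contact_force: [-0.0, 0.3, -0.4]
gripper_width: 18.5
grasp_force: 59.7
```

Request:
send_rows([
  [[0,-12,0],[0,0,0],0],
  [[0,-12,0],[0,0,0],0],
  [[0,-12,0],[0,0,0],0],
  [[0,-12,0],[0,0,0],0],
  [[0,-12,0],[0,0,0],0],
  [[0,-12,0],[0,0,0],0],
  [[0,-9,0],[0,0,0],0],
  [[0,0,0],[0,0,0],0],
])

```text
clock: 9.15
position: [463.7, -125.1, 82.2]
ee_rot: [0.069, 0.998, -0.0, -0.0]
contact_force: [-0.5, -1.4, 1.7]
gripper_width: 19.1
grasp_force: 59.7
```

Run:
```python
from h import *
st()
cv2.imwrite("pics/top2.png",get_image("top")[:,:,::-1]); wrist("pics/w3.png")
t=cv2.imread("pics/top2.png")
a=cv2.resize(t[145:285,160:345],None,fx=2,fy=2,interpolation=cv2.INTER_CUBIC)
w=cv2.resize(cv2.imread("pics/w3.png"),(373,280))
cv2.imwrite("pics/m3.png",np.hstack([a,w]))
```

```text
t9.15 pos [ 463.67 -125.14   82.19] tx [-0.99  0.14  0.  ] tz [-0. -0. -1.] F [-0.5  -1.38  1.7 ] w19.1 g59.7 yaw_y 1.432
```

View pics/m3.png

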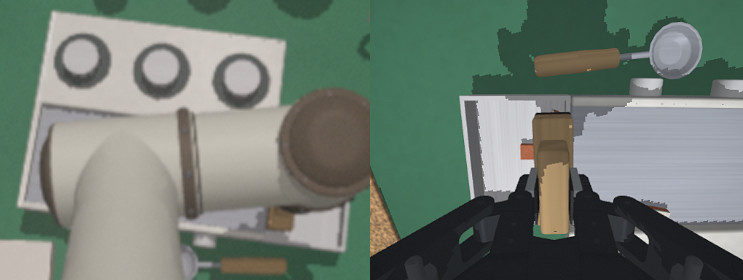

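The wrist view shows a chip in the tray at (527,150) and one still in the trough near the deck at (655,207). I'll make a second pass along the deck side.

Request:
send_rows([
  [[0,-8,0],[0,0,0],0],
  [[0,0,-20],[0,0,0],0],
  [[0,0,-20],[0,0,0],0],
  [[-12,40,0],[0,0,0],0],
  [[-12,40,0],[0,0,0],0],
  [[0,45,0],[0,0,0],0],
  [[0,45,0],[0,0,0],0],
  [[0,45,0],[0,0,0],0],
])

```text
clock: 10.05
position: [516.0, 79.6, 122.0]
ee_rot: [0.068, 0.998, -0.0, -0.0]
contact_force: [0.3, 0.5, -1.9]
gripper_width: 18.7
grasp_force: 59.5
```

Request:
send_rows([
  [[0,25,0],[0,0,0],0],
  [[0,0,0],[0,0,0],0],
  [[0,0,0],[0,0,0],0],
])

```text
clock: 10.35
position: [519.1, 102.9, 121.7]
ee_rot: [0.068, 0.998, -0.0, -0.001]
contact_force: [-1.1, -0.9, -0.7]
gripper_width: 19.1
grasp_force: 59.5
```

Run:
```python
from h import *
s,r=st(); p=s["position"]-[552,27,0]; R=Ro.from_euler("z",-.137).as_matrix(); print("local",R.T@p)
wrist("pics/w4.png")
```

```text
t10.35 pos [519.11 102.92 121.7 ] tx [-0.99  0.14  0.  ] tz [-0. -0. -1.] F [-1.13 -0.93 -0.74] w19.1 g59.5 yaw_y 1.435
local [-42.95  70.72 121.7 ]
```

View pics/w4.png

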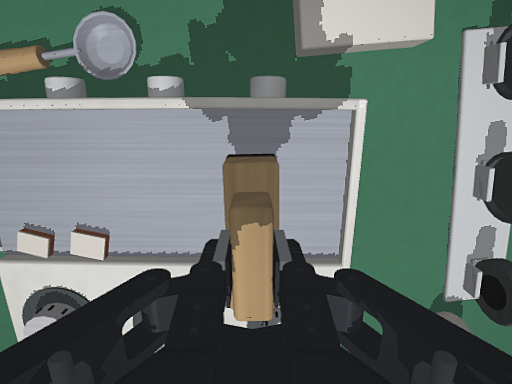

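Two chips remain by the deck, at (35,243) and (90,244). I'll check the deck wall's line before the pass.

Run:
```python
from h import *
c=np.load("pics/w4.npy",allow_pickle=True).item()
R=Ro.from_euler("z",-.137).as_matrix()
L=lambda P:(P-[552,27,0])@R
print("deck edge",L(ray("wrist",[(20,264),(150,264),(330,265)],50,c)))
print("front edge inner",L(ray("wrist",[(20,108),(150,108),(340,110)],50,c)))
print("chips",L(ray("wrist",[(35,243),(90,244)],48,c)))
print("block -x top edge",L(ray("wrist",[(224,157),(278,157)],35+121.7-42.4,c)))
```

```text
deck edge [[   7.98 -126.3    50.  ]
 [   6.64  -15.15   50.  ]
 [   7.35  132.74   50.  ]]
front edge inner [[-117.48  -99.17   50.  ]
 [-116.26   -3.7    50.  ]
 [-114.81  131.17   50.  ]]
chips [[ -10.49 -110.6    48.  ]
 [ -10.04  -63.9    48.  ]]
block -x top edge [[-90.21  54.33 114.3 ]
 [-90.22  82.15 114.3 ]]
```

Request:
send_rows([
  [[-4,0,15],[0,0,0],0],
  [[0,0,15],[0,0,0],0],
  [[0,0,8],[0,0,0],0],
  [[0,0,0],[0,0,0],0],
  [[0,0,1],[0,0,0],0],
  [[0,0,0],[0,0,0],0],
  [[0,0,0],[0,0,0],0],
])

```text
clock: 11.1
position: [521.7, 99.9, 85.7]
ee_rot: [0.069, 0.998, -0.001, -0.002]
contact_force: [-10.0, 0.4, 17.1]
gripper_width: 18.6
grasp_force: 63.6
```

The block has caught the deck edge, so I'll back off a little.

Request:
send_rows([
  [[0,0,-10],[0,0,0],0],
  [[4,0,0],[0,0,0],0],
  [[0,0,0],[0,0,0],0],
  [[0,0,5],[0,0,0],0],
  [[0,0,3],[0,0,0],0],
  [[0,0,0],[0,0,0],0],
  [[0,0,0],[0,0,0],0],
])

```text
clock: 11.8
position: [519.4, 102.4, 85.6]
ee_rot: [0.068, 0.998, -0.001, -0.001]
contact_force: [-2.7, -0.5, 6.5]
gripper_width: 19.2
grasp_force: 62.1
```

Run:
```python
from h import *
s,r=st(); p=s["position"]-[552,27,0]; R=Ro.from_euler("z",-.137).as_matrix(); print("local",R.T@p)
c=wrist("pics/w5.png")
im=cv2.imread("pics/w5.png")[120:340,190:330]; 
e=proj("wrist",np.array([552,27,0])+np.array([[-90,56,79],[-90,86,79]])@R.T,c); print(e)
cv2.imwrite("pics/w5c.png",cv2.resize(im,None,fx=2.7,fy=2.7))
```

```text
t11.80 pos [519.42 102.39  85.56] tx [-0.99  0.14  0.  ] tz [-0. -0. -1.] F [-2.66 -0.54  6.49] w19.2 g62.1 yaw_y 1.434
local [-42.57  70.23  85.56]
[[227.95 156.95]
 [286.52 156.91]]
```

View pics/w5c.png

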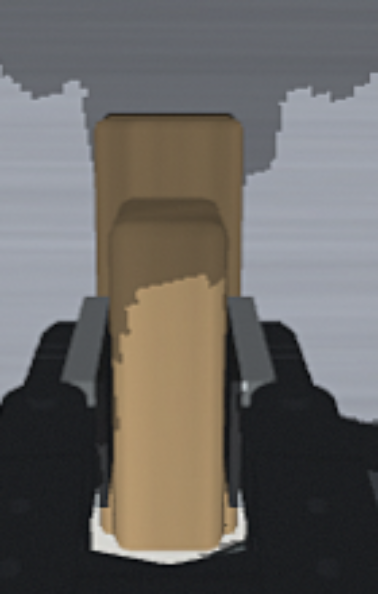

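Request:
send_rows([
  [[0,0,-12],[0,0,0],0],
  [[12,0,0],[0,0,0],0],
  [[0,0,0],[0,0,0],0],
  [[0,0,6],[0,0,0],0],
  [[0,0,3],[0,0,0],0],
  [[0,0,0],[0,0,0],0],
  [[0,0,0],[0,0,0],0],
])

```text
clock: 12.55
position: [507.8, 104.2, 87.9]
ee_rot: [0.069, 0.998, -0.0, -0.0]
contact_force: [-0.5, -0.2, -1.3]
gripper_width: 19.1
grasp_force: 60.9
```

Request:
send_rows([
  [[0,0,1.5],[0,0,0],0],
  [[0,0,0],[0,0,0],0],
  [[0,0,0],[0,0,0],0],
])

```text
clock: 12.85
position: [507.9, 104.3, 86.8]
ee_rot: [0.069, 0.998, 0.0, 0.0]
contact_force: [0.0, 0.5, -1.7]
gripper_width: 18.7
grasp_force: 60.9
```

Request:
send_rows([
  [[0,0,1.5],[0,0,0],0],
  [[0,0,0],[0,0,0],0],
  [[0,0,0],[0,0,0],0],
])

```text
clock: 13.15
position: [508.1, 104.4, 85.5]
ee_rot: [0.069, 0.998, 0.0, 0.0]
contact_force: [0.3, 0.1, 0.4]
gripper_width: 18.9
grasp_force: 61.2
```

Request:
send_rows([
  [[0,0,0.5],[0,0,0],0],
  [[0,0,0],[0,0,0],30],
  [[0,0,0],[0,0,0],30],
  [[0,0,0],[0,0,0],30],
  [[0,0,0],[0,0,0],30],
])

```text
clock: 13.65
position: [507.7, 104.2, 84.7]
ee_rot: [0.069, 0.998, -0.0, -0.0]
contact_force: [-0.2, 0.8, 0.2]
gripper_width: 30.4
grasp_force: 0.0
```

Request:
send_rows([
  [[0,0,0],[0,0,0],0],
  [[0,0,0],[0,0,0],0],
  [[0,0,0],[0,0,0],0],
  [[0,0,0],[0,0,0],0],
  [[0,0,0],[0,0,0],0],
  [[0,0,0],[0,0,0],0],
])

```text
clock: 14.25
position: [508.0, 104.4, 85.0]
ee_rot: [0.069, 0.998, 0.0, 0.0]
contact_force: [-0.7, 0.6, 1.8]
gripper_width: 18.7
grasp_force: 60.3
```

Run:
```python
from h import *
s,r=st(); p=s["position"]-[552,27,0]; R=Ro.from_euler("z",-.137).as_matrix(); print("local",R.T@p)
c=wrist("pics/w6.png"); im=cv2.imread("pics/w6.png")
col=im[100:260,252].astype(int).sum(1); d=np.abs(np.diff(col)); print([(i+100,int(d[i])) for i in np.argsort(-d)[:6]])
for v in (155,157,160,162): print(v,R.T@(ray("wrist",[(250,v)],75,c)[0]-[552,27,0]))
```

```text
t14.25 pos [507.98 104.36  84.96] tx [-0.99  0.14 -0.  ] tz [ 0.  0. -1.] F [-0.75  0.56  1.78] w18.7 g60.3 yaw_y 1.434
local [-54.17  70.62  84.96]
[(np.int64(160), 138), (np.int64(161), 124), (np.int64(113), 86), (np.int64(163), 78), (np.int64(164), 78), (np.int64(218), 55)]
155 [-102.12   67.7    75.  ]
157 [-101.07   67.7    75.  ]
160 [-99.49  67.69  75.  ]
162 [-98.44  67.69  75.  ]
```

Request:
send_rows([
  [[-4.5,0,-0.5],[0,0,0],0],
  [[-5,0,0],[0,0,0],0],
  [[0,0,0],[0,0,0],0],
  [[0,-6,0.3],[0,0,0],0],
  [[0,-12,0],[0,0,0],0],
  [[0,-12,0],[0,0,0],0],
  [[0,-12,0],[0,0,0],0],
  [[0,-12,0],[0,0,0],0],
])

```text
clock: 15.1
position: [509.3, 48.0, 85.0]
ee_rot: [0.069, 0.998, -0.0, -0.0]
contact_force: [0.4, 0.5, -0.9]
gripper_width: 19.0
grasp_force: 60.1
```

Request:
send_rows([
  [[0,-12,0],[0,0,0],0],
  [[0,-12,0],[0,0,0],0],
  [[0,-12,0],[0,0,0],0],
  [[0,-12,0],[0,0,0],0],
  [[0,-12,0],[0,0,0],0],
  [[0,-12,0],[0,0,0],0],
  [[0,-12,0],[0,0,0],0],
  [[0,-12,0],[0,0,0],0],
])

```text
clock: 15.9
position: [496.6, -46.6, 85.0]
ee_rot: [0.069, 0.998, 0.0, -0.0]
contact_force: [0.8, -0.9, -1.9]
gripper_width: 18.6
grasp_force: 60.0
```

Request:
send_rows([
  [[0,-12,0],[0,0,0],0],
  [[0,-12,0],[0,0,0],0],
  [[0,-12,0],[0,0,0],0],
  [[0,-12,0],[0,0,0],0],
  [[0,-12,0],[0,0,0],0],
  [[0,-12,0],[0,0,0],0],
  [[0,-12,0],[0,0,0],0],
  [[0,-4,0],[0,0,0],0],
])

```text
clock: 16.7
position: [484.5, -134.0, 85.0]
ee_rot: [0.069, 0.998, -0.0, -0.0]
contact_force: [-0.4, 0.1, -0.5]
gripper_width: 18.9
grasp_force: 60.0
```

Run:
```python
from h import *
s,r=st(); p=s["position"]-[552,27,0]; R=Ro.from_euler("z",-.137).as_matrix(); print("local",R.T@p)
```

```text
t16.70 pos [ 484.47 -134.     84.97] tx [-0.99  0.14  0.  ] tz [-0. -0. -1.] F [-0.38  0.13 -0.52] w18.9 g60.0 yaw_y 1.432
local [ -44.91 -168.72   84.97]
```

Request:
send_rows([
  [[0,0,-30],[0,0,0],0],
  [[0,0,-35],[0,0,0],0],
  [[0,0,0],[0,0,-0.137],0],
  [[-6,-40,0],[0,0,0],0],
  [[-6,-40,0],[0,0,0],0],
  [[-6,-40,0],[0,0,0],0],
  [[-6,-40,0],[0,0,0],0],
  [[-6,-40,0],[0,0,0],0],
])

```text
clock: 17.5
position: [514.8, -334.5, 149.9]
ee_rot: [-0.0, 1.0, 0.0, 0.0]
contact_force: [0.5, 0.3, -1.9]
gripper_width: 18.5
grasp_force: 60.0
```

Request:
send_rows([
  [[-6,-38,0],[0,0,0],0],
  [[0,0,0],[0,0,0],0],
  [[0,0,0],[0,0,0],0],
  [[0,0,0],[0,0,0],0],
])

```text
clock: 17.9
position: [520.4, -370.0, 149.7]
ee_rot: [-0.0, 1.0, 0.0, -0.0]
contact_force: [-0.3, -0.8, -1.3]
gripper_width: 18.9
grasp_force: 60.0
```

Run:
```python
from h import *
plan([521,-373,100],np.pi/2+.02)
cv2.imwrite("pics/top3.png",get_image("top")[:,:,::-1]); cv2.imwrite("pics/scene3.png",get_image("scene")[:,:,::-1])
t=cv2.imread("pics/top3.png"); s=cv2.imread("pics/scene3.png")
a=cv2.resize(t[145:285,160:345],(396,300),interpolation=cv2.INTER_CUBIC)
b=cv2.resize(s[125:245,170:330],(400,300),interpolation=cv2.INTER_CUBIC)
cv2.imwrite("pics/m6.png",np.hstack([a,b]))
```

```text
t17.90 pos [ 520.36 -370.01  149.72] tx [-1. -0.  0.] tz [-0.  0. -1.] F [-0.32 -0.76 -1.33] w18.9 g60.0 yaw_y 1.571
turn z -0.020 then shift [-0.62 -3.03 49.72] j6 -1.21
```

View pics/m6.png

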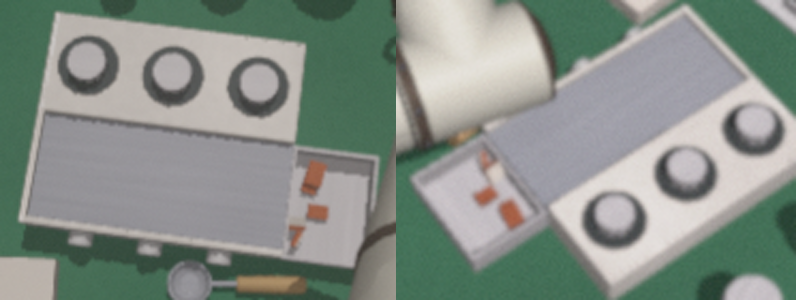

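The trough is empty and the chips lie in the tray. Next I'll set the block down on the pad.

Request:
send_rows([
  [[0,-3,30],[0,0,0],0],
  [[0,0,35],[0,0,0],0],
  [[0,0,25],[0,0,0],0],
  [[0,0,5],[0,0,0],0],
  [[0,0,0],[0,0,0],0],
  [[0,0,1],[0,0,0],0],
  [[0,0,1],[0,0,0],0],
  [[0,0,0],[0,0,0],0],
])

```text
clock: 18.8
position: [521.3, -374.0, 54.3]
ee_rot: [0.0, 1.0, -0.0, 0.001]
contact_force: [0.5, -1.4, -0.9]
gripper_width: 18.9
grasp_force: 60.0
```

Request:
send_rows([
  [[0,0,1],[0,0,0],0],
  [[0,0,0],[0,0,0],0],
  [[0,0,0],[0,0,0],0],
])

```text
clock: 19.1
position: [520.6, -373.9, 52.1]
ee_rot: [0.0, 1.0, -0.0, 0.0]
contact_force: [-0.6, 0.2, -1.2]
gripper_width: 18.8
grasp_force: 60.0
```

Request:
send_rows([
  [[0,0,0.7],[0,0,0],0],
  [[0,0,0],[0,0,0],0],
  [[0,0,0],[0,0,0],0],
])

```text
clock: 19.4
position: [520.6, -373.8, 51.2]
ee_rot: [0.0, 1.0, 0.0, -0.0]
contact_force: [0.8, 1.5, -1.2]
gripper_width: 18.8
grasp_force: 60.0
```

Request:
send_rows([
  [[0,0,0.4],[0,0,0],0],
  [[0,0,0],[0,0,0],0],
  [[0,0,0],[0,0,0],30],
  [[0,0,0],[0,0,0],60],
  [[0,0,0],[0,0,0],60],
  [[0,0,0],[0,0,0],60],
  [[0,0,0],[0,0,0],60],
])

```text
clock: 20.1
position: [520.7, -373.8, 51.0]
ee_rot: [0.0, 1.0, -0.0, 0.0]
contact_force: [-0.0, 0.7, 0.1]
gripper_width: 60.1
grasp_force: 0.0
```

Request:
send_rows([
  [[0,0,-40],[0,0,0],60],
  [[0,0,-45],[0,0,0],60],
  [[0,0,-45],[0,0,0],60],
  [[0,0,-40],[0,0,0],60],
  [[0,0,0],[0,0,0],60],
  [[0,0,0],[0,0,0],60],
])

```text
clock: 20.7
position: [520.9, -373.8, 222.2]
ee_rot: [0.0, 1.0, -0.0, 0.001]
contact_force: [-0.3, -0.2, -1.2]
gripper_width: 60.3
grasp_force: 0.0
```

Run:
```python
from h import *
st(); c=wrist("pics/w7.png"); a=cv2.imread("pics/w7.png")[100:260,170:340]; b=cv2.imread("pics/w2.png")[20:340,380:512]
c=cv2.imread("pics/w4.png")[20:340,400:512]
cv2.imwrite("pics/m7.png",np.hstack([cv2.resize(a,(300,282)),cv2.resize(b,(116,282)),]))
cv2.imwrite("pics/m7.png",np.hstack([cv2.resize(a,(320,300))]+[cv2.resize(x,None,fx=300/x.shape[0]*1.0,fy=300/x.shape[0]) for x in (b,c)]))
```

```text
t20.70 pos [ 520.93 -373.76  222.2 ] tx [-1.  0. -0.] tz [ 0. -0. -1.] F [-0.32 -0.23 -1.24] w60.3 g0.0 yaw_y 1.570
```

View pics/m7.png

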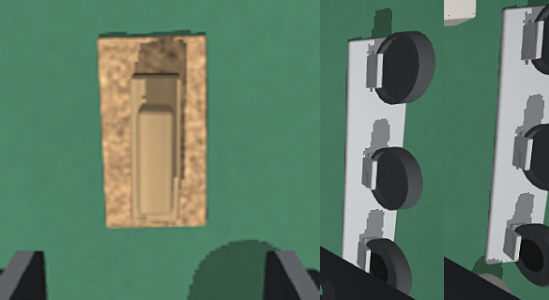

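The block stands on the pad. In the earlier frame the first two caps seem to show smooth faces toward −y and the third its hollow. I'll move over the rack to measure them.

Request:
send_rows([
  [[0,45,-10],[0,0,0],85],
  [[0,48,-10],[0,0,0],85],
  [[0,48,0],[0,0,0],85],
  [[0,48,0],[0,0,0],85],
  [[0,48,0],[0,0,0],85],
  [[0,48,0],[0,0,0],85],
  [[0,48,0],[0,0,0],85],
  [[0,48,0],[0,0,0],85],
])

```text
clock: 21.55
position: [519.5, 8.9, 239.1]
ee_rot: [0.0, 1.0, -0.0, -0.002]
contact_force: [1.6, 0.6, -0.0]
gripper_width: 84.8
grasp_force: 0.0
```

Request:
send_rows([
  [[0,48,0],[0,0,0],85],
  [[0,48,0],[0,0,0],85],
  [[0,48,0],[0,0,0],85],
  [[0,48,0],[0,0,0],85],
  [[0,48,0],[0,0,0],85],
  [[0,0,0],[0,0,0],85],
  [[0,0,0],[0,0,0],85],
  [[0,0,0],[0,0,0],85],
])

```text
clock: 22.35
position: [520.2, 246.3, 239.6]
ee_rot: [0.0, 1.0, -0.001, -0.001]
contact_force: [0.4, 0.4, 1.5]
gripper_width: 84.7
grasp_force: 0.0
```

Run:
```python
from h import *
st(); c=wrist("pics/w8.png"); print(-c["R"].T@c["t"])
im=cv2.imread("pics/w8.png"); cv2.imwrite("pics/w8c.png",cv2.resize(im[60:340,100:420],None,fx=2.1,fy=2.1,interpolation=cv2.INTER_CUBIC))
```

```text
t22.35 pos [520.24 246.33 239.58] tx [-1.  0.  0.] tz [-0. -0. -1.] F [0.35 0.43 1.46] w84.7 g0.0 yaw_y 1.570
[452.03 244.89 381.72]
```

View pics/w8c.png

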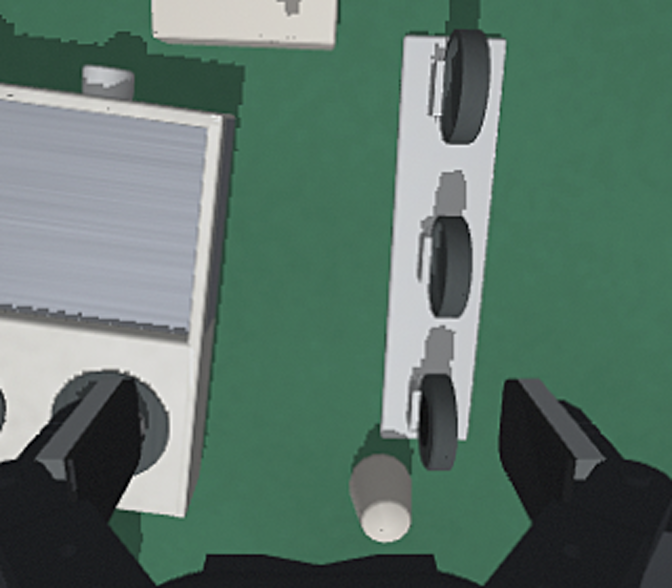

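Cap A is at crop (462,85), B at (450,268) and C at (437,423), with the salt's top at (386,522). I'll check the facings by brightness profile.

Run:
```python
from h import *
c=np.load("pics/w8.npy",allow_pickle=True).item()
im=cv2.imread("pics/w8.png"); g=cv2.cvtColor(im,cv2.COLOR_BGR2GRAY); g2=cv2.cvtColor(cv2.imread("pics/w2.png"),cv2.COLOR_BGR2GRAY)
C=lambda l:np.array(l)/2.1+[100,60]
for n,r,c0 in (("A",101,308),("B",188,304),("C",261,298)): print(n,g[r,c0:c0+28])
c2=np.load("pics/w2.npy",allow_pickle=True).item()
for n,x in (("A",434),("B",534),("C",632)):
    for z in (36,55,62):
        q=proj("wrist",[[x,310,z]],c2)[0].astype(int); print(n,z,q,g2[q[1],q[0]-12:q[0]+14] if q[1]<384 else "")
# mask dark caps -> contours
m=cv2.inRange(im,(0,0,0),(75,75,75)); m[:, :275]=0; m[:,340:]=0; m[290:]=0
for k in cv2.findContours(m,cv2.RETR_EXTERNAL,cv2.CHAIN_APPROX_SIMPLE)[0]:
    if cv2.contourArea(k)>150:
        b=cv2.boundingRect(k); print("box",b)
print("rack",ray("wrist",C([(405,37),(505,40),(466,438),(383,436)]),6,c))
print("salt",ray("wrist",C([(386,522),(361,522),(411,522),(386,542)]),58,c))
# top edges at z=66: side band of cap, top center
print("cap tops",ray("wrist",C([(472,88),(457,268),(446,422)]),66,c))
```

```text
A [206 203 204  85  74  84  54  41  40  40  36  37  86  83  83  80  79  79
  80  81  80  79  80  75  69 178 207 199]
B [148  69  73  64  47  39  39  37  54  78  79  78  78  78  78  77  74  76
  75  65  78 194 207 202 203 208 131  92]
C [171  84  10  17  17  15  38  41  55  66  73  74  72  71  71  70  70  69
  65  47 203 205 202 204 204 103  88  96]
A 36 [452  91] [ 96 165 204 203 202 213 121  32  35  38  42  41  42  39  41  40  40  41
  39  40  41  42  39  41  40  39]
A 55 [468  89] [41 39 41 41 41 40 38 36 42 41 41 39 39 40 39 40 39 40 41 41 40 40 40 38
 40 40]
A 62 [475  89] [36 42 41 41 39 39 40 39 40 39 40 41 41 40 40 40 38 40 40 42 40 36 55 79
 80 80]
B 36 [448 208] [207 208 212 178  86  30  37  42  41  42  40  39  41  41  41  43  40  40
  39  41  41  42  41  43  41  41]
B 55 [462 215] [42 42 41 40 41 42 43 40 41 42 40 41 40 42 41 43 41 42 40 41 41 45 40 52
 75 80]
B 62 [468 218] [39 40 40 41 41 41 41 41 42 40 41 40 41 40 42 43 42 54 76 83 80 78 79 79
 78 79]
C 36 [443 302] [206 214  28  14  21  21  18  24  22  21  22  20  20  22  22  21  21  21
  19  40  45  45  44  43  43  39]
C 55 [455 315] [20 19 21 21 21 23 19 21 17 31 45 45 40 40 40 40 37 40 54 69 68 70 74 73
 72 72]
C 62 [460 320] [25 20 19 33 44 45 44 44 40 39 40 40 40 51 67 68 73 76 78 77 75 75 73 76
 75 75]
box (275, 262, 22, 24)
box (299, 238, 19, 46)
box (305, 163, 20, 48)
box (275, 0, 65, 128)
rack [[407.46 293.77   6.  ]
 [408.87 351.88   6.  ]
 [665.5  344.81   6.  ]
 [663.71 287.55   6.  ]]
salt [[694.14 285.18  58.  ]
 [694.09 269.68  58.  ]
 [694.21 300.7   58.  ]
 [708.89 285.62  58.  ]]
cap tops [[438.29 319.95  66.  ]
 [530.12 317.57  66.  ]
 [621.07 316.66  66.  ]]
```

A and B show smooth faces toward −y, and C is hollow toward −y. I'll pick each cap across its diameter, tilt it, lay it rim down on free worktop, then regrip it from above. Cap A goes first.

Request:
send_rows([
  [[0,0,0],[0,0,-0.1406],85],
  [[0,0,0],[0,0,-0.1406],85],
  [[0,0,0],[0,0,-0.1406],85],
  [[0,0,0],[0,0,-0.1406],85],
  [[0,0,0],[0,0,-0.1406],85],
  [[0,0,0],[0,0,-0.1406],85],
  [[0,0,0],[0,0,-0.1406],85],
  [[0,0,0],[0,0,-0.1406],85],
])

```text
clock: 23.2
position: [520.9, 245.6, 240.9]
ee_rot: [-0.535, 0.845, 0.0, -0.0]
contact_force: [-0.3, 0.0, 0.6]
gripper_width: 84.9
grasp_force: 0.0
```

Request:
send_rows([
  [[0,0,0],[0,0,-0.1406],85],
  [[0,0,0],[0,0,-0.1406],85],
  [[0,0,0],[0,0,-0.1406],85],
  [[-18.5,21.5,25],[0,0,0],80],
  [[-18.5,21.5,25],[0,0,0],80],
  [[-18.5,21.5,25],[0,0,0],80],
  [[-18,22,25],[0,0,0],80],
  [[0,0,0],[0,0,0],80],
])

```text
clock: 24.0
position: [433.0, 321.0, 137.6]
ee_rot: [-0.699, 0.715, 0.0, -0.004]
contact_force: [-1.0, -0.1, 0.3]
gripper_width: 79.5
grasp_force: 0.0
```

Request:
send_rows([
  [[0,0,0],[0,0,0],80],
  [[0,0,0],[0,0,0],80],
])

```text
clock: 24.2
position: [437.3, 322.4, 142.0]
ee_rot: [-0.698, 0.716, -0.0, 0.001]
contact_force: [1.3, 0.6, -0.5]
gripper_width: 80.1
grasp_force: 0.0
```

Run:
```python
from h import *
plan([435.5,321.8,12],np.pi-.025)
```

```text
t24.20 pos [437.35 322.42 142.04] tx [-0.03 -1.   -0.  ] tz [ 0.  0. -1.] F [ 1.33  0.57 -0.51] w80.1 g0.0 yaw_y 3.116
turn z -0.001 then shift [  0.86   2.04 130.04] j6 -0.96
```

Request:
send_rows([
  [[0,2,35],[0,0,0],80],
  [[0,0,35],[0,0,0],80],
  [[0,0,30],[0,0,0],80],
  [[0,0,18],[0,0,0],80],
  [[0,0,12],[0,0,0],80],
  [[0,0,0],[0,0,0],80],
  [[0,0,0],[0,0,0],70],
  [[0,0,0],[0,0,0],50],
])

```text
clock: 25.0
position: [435.4, 323.9, 12.7]
ee_rot: [-0.699, 0.716, 0.0, 0.002]
contact_force: [-2.1, -0.5, 7.5]
gripper_width: 58.0
grasp_force: 63.0
```

Request:
send_rows([
  [[0,0,0],[0,0,0],40],
  [[0,0,0],[0,0,0],40],
  [[0,0,0],[0,0,0],40],
  [[0,0,0],[0,0,0],40],
  [[0,0,0],[0,0,0],40],
])

```text
clock: 25.5
position: [435.4, 324.0, 12.9]
ee_rot: [-0.699, 0.715, -0.0, 0.002]
contact_force: [0.8, -0.7, 6.2]
gripper_width: 58.1
grasp_force: 63.4
```

Request:
send_rows([
  [[0,0,-30],[0,0,0],40],
  [[0,0,-40],[0,0,0],40],
  [[0,0,-50],[0,0,0],40],
  [[-21.6,-16.4,-10],[0,0,0],40],
  [[-21.6,-16.4,-10],[0,0,0],40],
  [[-21.6,-16.4,0],[0,0,0],40],
  [[-21.6,-16.4,0],[0,0,0],40],
  [[-21.6,-16.4,0],[0,0,0],40],
])

```text
clock: 26.3
position: [518.7, 429.4, 150.9]
ee_rot: [-0.698, 0.716, 0.0, -0.0]
contact_force: [-0.4, 0.4, -1.1]
gripper_width: 57.8
grasp_force: 64.9
```

Request:
send_rows([
  [[0,0,0],[0,0,-0.149],40],
  [[0,0,0],[0,0,-0.149],40],
  [[0,0,0],[0,0,-0.149],40],
  [[0,0,0],[0,0,-0.149],40],
  [[0,0,0],[0,0,-0.149],40],
  [[0,0,0],[0,0,-0.149],40],
  [[0,0,0],[0,0,-0.149],40],
  [[0,0,0],[0,0,-0.149],40],
])

```text
clock: 27.1
position: [518.1, 428.6, 150.6]
ee_rot: [0.98, -0.197, -0.001, 0.0]
contact_force: [-1.3, -0.4, -1.3]
gripper_width: 57.7
grasp_force: 64.7
```

Request:
send_rows([
  [[0,0,0],[0,0,-0.149],40],
  [[0,0,0],[0,0,-0.149],40],
  [[0,0,0],[0,0,-0.149],40],
  [[0,0,0],[0,0,-0.149],40],
  [[0,0,0],[0,0,-0.149],40],
  [[0,0,0],[0,0,-0.149],40],
  [[0,0,0],[0,0,0],40],
  [[0,0,0],[0,0,0],40],
])

```text
clock: 27.9
position: [518.4, 428.7, 150.8]
ee_rot: [0.97, 0.241, -0.0, 0.0]
contact_force: [-0.0, -0.6, -1.7]
gripper_width: 57.8
grasp_force: 64.7
```

Request:
send_rows([
  [[0,0,0],[0,0.1495,0],40],
  [[0,0,0],[0,0.1495,0],40],
  [[0,0,0],[0,0.1495,0],40],
  [[0,0,0],[0,0.1495,0],40],
  [[0,0,0],[0,0.1495,0],40],
  [[0,0,0],[0,0.1495,0],40],
  [[0,0,0],[0,0.15,0],40],
  [[0,0,0],[0,0,0],40],
])

```text
clock: 28.7
position: [608.7, 413.9, 209.0]
ee_rot: [0.928, 0.2, 0.313, -0.015]
contact_force: [1.0, -1.1, -1.3]
gripper_width: 57.4
grasp_force: 64.8
```

Run:
```python
from h import *
s,r=st(); print(s["joints"]); print("cap centre", s["position"]-25*r[:,2])
cv2.imwrite("pics/s9.png",get_image("scene")[:,:,::-1]); wrist("pics/w9.png")
```

```text
t28.70 pos [608.74 413.87 209.04] tx [0.72 0.36 0.59] tz [ 0.57  0.15 -0.8 ] F [ 0.98 -1.12 -1.29] w57.4 g64.8 yaw_y -1.178
[ 0.77  0.35 -0.58  1.33 -0.3  -0.01]
cap centre [594.38 410.06 229.15]
```

The outward tilt stalls near the j5 limit. I'll undo it, move to free worktop at the left, about (265,355), and tilt inward there.

```bash
cat >> h.py <<'E'
def rt(ax,tilt=0):
    "print rotvec (tool frame) to: tool down, tool x at world angle ax, then tilted by tilt about tool y"
    s,r=st(); x=np.array([np.cos(ax),np.sin(ax),0]); z=np.array([0,0,-1.]); R=np.c_[x,np.cross(z,x),z]@Ro.from_rotvec([0,tilt,0]).as_matrix()
    v=Ro.from_matrix(r.T@R).as_rotvec(); n=int(np.ceil(np.linalg.norm(v)/.148)); print("rotvec",v.round(4),"rows",n,"each",(v/n).round(4)); return R
E
python3 - <<'E'
from h import *
rt(.49)
E
```

```text
t28.80 pos [608.16 413.99 208.1 ] tx [0.73 0.36 0.58] tz [ 0.57  0.15 -0.81] F [-0.15  0.58 -2.29] w57.9 g64.8 yaw_y -1.179
rotvec [ 0.12 -0.62 -0.07] rows 5 each [ 0.02 -0.12 -0.01]
```

Request:
send_rows([
  [[0,0,0],[0.024,-0.125,-0.014],40],
  [[0,0,0],[0.024,-0.125,-0.014],40],
  [[0,0,0],[0.024,-0.125,-0.014],40],
  [[0,0,0],[0.024,-0.125,-0.014],40],
  [[0,0,0],[0.024,-0.125,-0.014],40],
  [[0,0,0],[0,0,0],40],
  [[0,0,0],[0,0,0],40],
])

```text
clock: 29.5
position: [641.0, 399.0, 227.7]
ee_rot: [0.966, 0.208, 0.152, 0.02]
contact_force: [-0.3, -0.3, -1.2]
gripper_width: 57.9
grasp_force: 64.8
```

Run:
```python
from h import *
rt(.49); print(monitor.read_state()["joints"]); plan([265,355,160])
```

```text
t29.50 pos [641.   399.03 227.67] tx [0.87 0.41 0.29] tz [ 0.3   0.03 -0.95] F [-0.32 -0.35 -1.24] w57.9 g64.8 yaw_y -1.161
rotvec [ 0.11 -0.29 -0.07] rows 3 each [ 0.04 -0.1  -0.02]
[ 0.85  0.48  0.02  0.27 -0.9   1.  ]
t29.50 pos [641.   399.03 227.67] tx [0.87 0.41 0.29] tz [ 0.3   0.03 -0.95] F [-0.32 -0.35 -1.24] w57.9 g64.8 yaw_y -1.161
turn z 0.000 then shift [-363.32 -115.6   -50.24] j6 1.00
```

Request:
send_rows([
  [[0,0,0],[0.037,-0.097,-0.023],40],
  [[0,0,0],[0.037,-0.097,-0.023],40],
  [[0,0,0],[0.037,-0.097,-0.023],40],
  [[0,0,0],[0,0,0.148],40],
  [[0,0,0],[0,0,0.148],40],
  [[0,0,0],[0,0,0.148],40],
  [[0,0,0],[0,0,0.148],40],
  [[0,0,0],[0,0,0.148],40],
])

```text
clock: 30.3
position: [640.0, 396.9, 227.0]
ee_rot: [0.992, -0.126, -0.002, 0.004]
contact_force: [-0.0, -0.8, -0.9]
gripper_width: 57.4
grasp_force: 64.8
```

Request:
send_rows([
  [[0,0,0],[0,0,0.148],40],
  [[0,0,0],[0,0,0.148],40],
  [[0,0,0],[0,0,0.148],40],
  [[0,0,0],[0,0,0.148],40],
  [[0,0,0],[0,0,0.148],40],
  [[0,0,0],[0,0,0.148],40],
  [[0,0,0],[0,0,0.148],40],
  [[0,0,0],[0,0,0.148],40],
])

```text
clock: 31.1
position: [639.9, 396.9, 227.1]
ee_rot: [0.753, -0.658, 0.001, 0.004]
contact_force: [0.9, -0.3, -0.9]
gripper_width: 57.8
grasp_force: 64.8
```

Request:
send_rows([
  [[0,0,0],[0,0,0.148],40],
  [[0,0,0],[0,0,0.148],40],
  [[0,0,0],[0,0,0.148],40],
  [[0,0,0],[0,0,0.148],40],
  [[0,0,0],[0,0,0.148],40],
  [[0,0,0],[0,0,0],40],
])

```text
clock: 31.7
position: [640.1, 397.0, 227.4]
ee_rot: [-0.467, 0.884, -0.002, -0.004]
contact_force: [0.4, 1.1, -2.1]
gripper_width: 57.6
grasp_force: 64.8
```

Run:
```python
from h import *
rt(4.07); plan([265,355,160]); print(monitor.read_state()["joints"])
# cap still perpendicular? lay-area objects
t=cv2.imread("pics/top3.png"); print(ray("top",[(143,268),(185,266),(185,306),(143,307)],30))
print(ray("top",[(35,195),(18,310),(18,275)],40))
```

```text
t31.70 pos [640.09 397.03 227.35] tx [-0.56 -0.83  0.01] tz [-0.   -0.01 -1.  ] F [ 0.42  1.1  -2.15] w57.6 g64.8 yaw_y 2.542
rotvec [-0.   -0.01  0.04] rows 1 each [-0.   -0.01  0.04]
t31.70 pos [640.09 397.03 227.35] tx [-0.56 -0.83  0.01] tz [-0.   -0.01 -1.  ] F [ 0.42  1.1  -2.15] w57.6 g64.8 yaw_y 2.542
turn z 0.000 then shift [245.89 285.92  69.19] j6 -1.37
[ 0.77  0.62  0.39  0.   -1.35 -1.37]
[[404.08 257.81  30.  ]
 [408.18 155.26  30.  ]
 [313.91 152.89  30.  ]
 [312.07 253.57  30.  ]]
[[586.83 541.29  40.  ]
 [305.14 553.44  40.  ]
 [387.64 562.38  40.  ]]
```

Request:
send_rows([
  [[27.3,31.8,3],[0,0,0],40],
  [[27.3,31.8,3],[0,0,0],40],
  [[27.3,31.8,3],[0,0,0],40],
  [[27.3,31.8,3],[0,0,0],40],
  [[27.3,31.8,3],[0,0,0],40],
  [[27.3,31.8,3],[0,0,0],40],
  [[27.3,31.8,3],[0,0,0],40],
  [[27.3,31.8,3],[0,0,0],40],
])

```text
clock: 32.5
position: [306.3, 359.2, 205.0]
ee_rot: [-0.468, 0.884, -0.002, -0.002]
contact_force: [-0.7, 0.5, -1.2]
gripper_width: 57.6
grasp_force: 64.9
```

Request:
send_rows([
  [[27.3,31.8,3],[0,0,0],40],
  [[0,0,0],[0,0.146,0],40],
  [[0,0,0],[0,0.146,0],40],
  [[0,0,0],[0,0.146,0],40],
  [[0,0,0],[0,0.146,0],40],
  [[0,0,0],[0,0.146,0],40],
  [[0,0,0],[0,0.146,0],40],
  [[0,0,0],[0,0.146,0],40],
])

```text
clock: 33.3
position: [266.8, 356.3, 202.8]
ee_rot: [-0.407, 0.769, -0.23, -0.436]
contact_force: [0.1, -1.1, -1.9]
gripper_width: 57.8
grasp_force: 65.0
```

Request:
send_rows([
  [[0,0,0],[0,0,0],40],
  [[0,0,0],[0,0,0],40],
])

```text
clock: 33.5
position: [266.7, 356.0, 202.0]
ee_rot: [-0.407, 0.77, -0.23, -0.434]
contact_force: [0.1, -0.4, -0.7]
gripper_width: 57.6
grasp_force: 64.9
```

Run:
```python
from h import *
s,r=st(); print(s["joints"]); print("cap centre", s["position"]-25*r[:,2]); print("down in tool axes", r.T@[0,0,-1.])
```

```text
t33.50 pos [266.67 355.98 201.96] tx [-0.29 -0.43  0.86] tz [-0.48 -0.71 -0.52] F [ 0.13 -0.4  -0.69] w57.6 g64.9 yaw_y 2.543
[ 1.17  0.65  0.08 -0.19 -2.01 -1.76]
cap centre [278.72 373.67 214.88]
down in tool axes [-0.86  0.    0.52]
```

Request:
send_rows([
  [[-34.4,0,20.8],[0,0,0],40],
  [[-34.4,0,20.8],[0,0,0],40],
  [[-34.4,0,20.8],[0,0,0],40],
  [[-34.4,0,20.8],[0,0,0],40],
  [[-17.2,0,10.4],[0,0,0],40],
  [[-4.3,0,2.6],[0,0,0],40],
  [[0,0,0],[0,0,0],40],
  [[0,0,0],[0,0,0],40],
])

```text
clock: 34.3
position: [267.5, 357.4, 19.3]
ee_rot: [-0.407, 0.771, -0.228, -0.432]
contact_force: [-0.2, 1.1, -0.6]
gripper_width: 57.4
grasp_force: 64.9
```

Request:
send_rows([
  [[-2.6,0,1.6],[0,0,0],40],
  [[0,0,0],[0,0,0],40],
  [[0,0,0],[0,0,0],40],
])

```text
clock: 34.6
position: [267.1, 356.6, 14.6]
ee_rot: [-0.406, 0.771, -0.229, -0.434]
contact_force: [0.9, 1.2, -1.5]
gripper_width: 57.8
grasp_force: 64.9
```

Request:
send_rows([
  [[-1.7,0,1],[0,0,0],40],
  [[0,0,0],[0,0,0],40],
  [[0,0,0],[0,0,0],40],
])

```text
clock: 34.9
position: [267.0, 356.3, 12.0]
ee_rot: [-0.406, 0.77, -0.23, -0.434]
contact_force: [-0.3, 0.1, -1.1]
gripper_width: 58.0
grasp_force: 64.9
```

Request:
send_rows([
  [[-1.3,0,0.8],[0,0,0],40],
  [[0,0,0],[0,0,0],40],
  [[0,0,0],[0,0,0],62],
  [[0,0,0],[0,0,0],66],
  [[0,0,0],[0,0,0],70],
  [[0,0,0],[0,0,0],75],
  [[0,0,0],[0,0,0],78],
  [[0,0,0],[0,0,0],78],
])

```text
clock: 35.7
position: [266.9, 356.4, 10.7]
ee_rot: [-0.406, 0.77, -0.23, -0.434]
contact_force: [-0.0, 0.1, 0.1]
gripper_width: 77.8
grasp_force: 0.0
```

Run:
```python
from h import *
s,r=st(); print("up in tool axes", r.T@[0,0,1.])
c=wrist("pics/w10.png"); im=cv2.imread("pics/w10.png"); print(proj("wrist",[[279,374,14]],c))
for k,n in enumerate(("top","scene")):
    i=get_image(n); cv2.imwrite(f"pics/{n}10.png",i[:,:,::-1]); print(n,proj(n,[[279,374,10]]))
```

```text
t35.70 pos [266.95 356.41  10.66] tx [-0.29 -0.43  0.86] tz [-0.48 -0.71 -0.52] F [-0.02  0.12  0.08] w77.8 g0.0 yaw_y 2.542
up in tool axes [ 0.86 -0.   -0.52]
[[252.18 282.83]]
top [[ 95.59 320.62]]
scene [[284.73  75.38]]
```

Request:
send_rows([
  [[17.2,0,-10.4],[0,0,0],78],
  [[34.4,0,-20.8],[0,0,0],78],
  [[34.4,0,-20.8],[0,0,0],78],
  [[34.4,0,-20.8],[0,0,0],78],
  [[34.4,0,-20.8],[0,0,0],78],
  [[0,0,0],[0,-0.146,0],78],
  [[0,0,0],[0,-0.146,0],78],
  [[0,0,0],[0,-0.146,0],78],
])

```text
clock: 36.65
position: [267.3, 357.2, 192.0]
ee_rot: [-0.447, 0.847, -0.134, -0.254]
contact_force: [-0.2, -0.2, 0.2]
gripper_width: 77.6
grasp_force: 0.0
```

Request:
send_rows([
  [[0,0,0],[0,-0.146,0],78],
  [[0,0,0],[0,-0.146,0],78],
  [[0,0,0],[0,-0.146,0],78],
  [[0,0,0],[0,-0.146,0],78],
  [[0,0,0],[0,0,0],78],
  [[0,0,0],[0,0,0],78],
])

```text
clock: 37.25
position: [266.5, 355.8, 192.2]
ee_rot: [-0.467, 0.884, -0.001, -0.002]
contact_force: [-0.5, 0.5, 0.8]
gripper_width: 77.8
grasp_force: 0.0
```

```bash
cat >> h.py <<'E'
def capfind(fn,z=14,near=None):
    "dark disc on the green worktop: ellipse of contour -> world centre at height z"
    c=wrist(fn); im=cv2.imread(fn); g=cv2.cvtColor(im,cv2.COLOR_BGR2GRAY); hsv=cv2.cvtColor(im,cv2.COLOR_BGR2HSV)
    m=((hsv[...,1]<60)&(g<125)&(g>20)).astype(np.uint8)*255
    m=cv2.morphologyEx(m,cv2.MORPH_OPEN,np.ones((3,3)))
    for k in cv2.findContours(m,cv2.RETR_EXTERNAL,cv2.CHAIN_APPROX_NONE)[0]:
        if cv2.contourArea(k)>800:
            e=cv2.fitEllipse(cv2.convexHull(k)); P=ray("wrist",cv2.convexHull(k).reshape(-1,2),z,c)
            (u,v),rad=cv2.minEnclosingCircle(P[:,:2].astype(np.float32)); mg=np.zeros(g.shape,np.uint8); cv2.drawContours(mg,[k],-1,255,-1)
            print("contour",np.round(e[0],1),np.round(e[1],1),"world",ray("wrist",[e[0]],z,c)[0],"circ",round(u,1),round(v,1),"r%.1f"%rad,"grey",cv2.mean(g,mg)[0])
E
python3 - <<'E'
from h import *
rt(4.07); c=camera_info("wrist"); capfind("pics/w11.png"); print(proj("wrist",[[279,374,14]],c))
E
```

```text
t37.25 pos [266.48 355.81 192.25] tx [-0.56 -0.83  0.  ] tz [-0. -0. -1.] F [-0.45  0.5   0.83] w77.8 g0.0 yaw_y 2.542
rotvec [-0.   -0.    0.04] rows 1 each [-0.   -0.    0.04]
contour [250.6 355.3] [250.1 528.5] world [406.34 555.9   14.  ] circ 434.8 609.5 r375.6 grey 33.70779005262908
contour [252.2 199.2] [51.1 51.5] world [279.7  374.58  14.  ] circ 280.2 374.9 r30.6 grey 84.64937560038425
contour [102.7 146.3] [ 60.6 110.1] world [381.73 231.29  14.  ] circ 465.1 150.3 r54.0 grey 98.48856447688566
contour [375.5 190.3] [158.5 443.1] world [157.27 445.57  14.  ] circ 357.4 206.7 r67.9 grey 105.13983903420524
[[252.37 198.42]]
```

Run:
```python
from h import *
g=cv2.cvtColor(cv2.imread("pics/w11.png"),cv2.COLOR_BGR2GRAY); print(g[199,220:286]); print(g[168:232,252])
plan([280,374.7,20])
```

```text
[112 112 110 111 111 111 103  92  93  88  70  56  58  82  94  90  89  91
  91  91  91  90  90  91  90  90  90  90  89  89  89  89  88  89  89  88
  88  89  87  89  88  89  89  87  89  89  89  89  89  89  88  88  88  89
  84  84  90  89  79  70  72  70  77 102 110 108]
[108 110 105  75  68  58  43  67  93  89  87  89  88  88  88  89  89  88
  90  90  89  90  90  87  90  92  90  91  88  86  88  88  88  88  87  90
  89  91  90  91  91  90  88  89  88  88  88  89  91  92  84  52  50  49
  74  89  91 100 112 109 109 108 110 110]
t37.30 pos [266.93 356.91 192.15] tx [-0.56 -0.83  0.  ] tz [-0. -0. -1.] F [ 1.33  0.35 -0.71] w78.0 g0.0 yaw_y 2.542
turn z 0.000 then shift [-22.84  -0.65 172.05] j6 -1.89
```

Request:
send_rows([
  [[-22.6,0,35],[0,0,0],78],
  [[0,0,45],[0,0,0],78],
  [[0,0,45],[0,0,0],78],
  [[0,0,35],[0,0,0],78],
  [[0,0,20],[0,0,0],78],
  [[0,0,8],[0,0,0],78],
  [[0,0,0],[0,0,0],78],
  [[0,0,0],[0,0,0],78],
])

```text
clock: 38.1
position: [279.7, 375.5, 3.9]
ee_rot: [-0.467, 0.884, -0.001, -0.002]
contact_force: [0.1, -0.8, -0.7]
gripper_width: 78.0
grasp_force: 0.0
```

Request:
send_rows([
  [[0,0,3],[0,0,0],78],
  [[0,0,0],[0,0,0],70],
  [[0,0,0],[0,0,0],66],
  [[0,0,0],[0,0,0],66],
])

```text
clock: 38.5
position: [279.3, 374.5, 0.9]
ee_rot: [-0.467, 0.884, -0.001, -0.002]
contact_force: [0.4, 0.1, 0.0]
gripper_width: 65.8
grasp_force: 0.0
```

Request:
send_rows([
  [[0,0,2.5],[0,0,0],66],
  [[0,0,0],[0,0,0],66],
  [[0,0,0],[0,0,0],55],
  [[0,0,0],[0,0,0],40],
  [[0,0,0],[0,0,0],40],
  [[0,0,0],[0,0,0],40],
  [[0,0,0],[0,0,0],40],
  [[0,0,0],[0,0,0],40],
])

```text
clock: 39.3
position: [279.2, 374.2, -1.6]
ee_rot: [-0.467, 0.884, -0.002, -0.002]
contact_force: [-2.3, -1.6, 7.0]
gripper_width: 56.7
grasp_force: 63.2
```

Request:
send_rows([
  [[0,0,-30],[0,0,0],40],
  [[0,0,-40],[0,0,0],40],
  [[0,0,-50],[0,0,0],40],
  [[0,0,-50],[0,0,0],40],
  [[0,0,0],[0,0,0],40],
  [[0,0,0],[0,0,0],40],
])

```text
clock: 39.9
position: [279.4, 375.2, 168.7]
ee_rot: [-0.466, 0.885, -0.0, -0.001]
contact_force: [0.3, -1.4, -1.7]
gripper_width: 56.9
grasp_force: 65.1
```

Run:
```python
from h import *
R=Ro.from_euler("z",-.137).as_matrix()
c8=np.load("pics/w8.npy",allow_pickle=True).item()
st()
# refine the burners from the top picture (light disc on dark ring): grey blobs
t=cv2.imread("pics/top3.png"); big=cv2.resize(t[145:285,160:345],None,fx=4,fy=4,interpolation=cv2.INTER_CUBIC)
for u,v in ((162,118),(322,134),(484,156)):
    p=big[v-45:v+45,u-45:u+45]; g=cv2.cvtColor(p,cv2.COLOR_BGR2GRAY)
    m=(g>135).astype(np.uint8); n,l,s,ce=cv2.connectedComponentsWithStats(m); i=l[45,45]
    k=max(cv2.findContours((l==i).astype(np.uint8),0,1)[0],key=cv2.contourArea); e=cv2.fitEllipse(k)
    q=(np.array(e[0])+[u-45,v-45]+.5)/4-.5+[160,145]; X=ray("top",[q],70)[0]; print(np.round(e[1],1),X,"local",R.T@(X-[552,27,0]))
plan([600,-75,150])
```

```text
t39.90 pos [279.35 375.15 168.68] tx [-0.57 -0.83  0.  ] tz [-0. -0. -1.] F [ 0.26 -1.37 -1.74] w56.9 g65.1 yaw_y 2.541
[66.6 69.8] [631.41 118.07  70.  ] local [ 66.23 101.06  70.  ]
[68.1 70.3] [617.36  19.31  70.  ] local [65.8   1.31 70.  ]
[68.4 70.3] [603.2  -79.79  70.  ] local [ 65.31 -98.79  70.  ]
t39.90 pos [279.35 375.15 168.68] tx [-0.57 -0.83  0.  ] tz [-0. -0. -1.] F [ 0.26 -1.37 -1.74] w56.9 g65.1 yaw_y 2.541
turn z 0.000 then shift [ 190.16 -518.92   18.94] j6 -1.88
```

Request:
send_rows([
  [[0,0,0],[0,0,0.138],40],
  [[0,0,0],[0,0,0.138],40],
  [[0,0,0],[0,0,0.138],40],
  [[0,0,0],[0,0,0.138],40],
  [[0,0,0],[0,0,0.138],40],
  [[0,0,0],[0,0,0.138],40],
  [[0,0,0],[0,0,0.138],40],
  [[0,0,0],[0,0,0.141],40],
])

```text
clock: 40.7
position: [278.9, 373.5, 165.4]
ee_rot: [0.071, 0.997, -0.005, -0.002]
contact_force: [0.3, -0.7, -1.5]
gripper_width: 56.4
grasp_force: 65.0
```

Request:
send_rows([
  [[-38.5,-18.8,-4.7],[0,0,0],40],
  [[-38.5,-18.8,-4.7],[0,0,0],40],
  [[-38.5,-18.8,-4.7],[0,0,0],40],
  [[-38.5,-18.8,-4.7],[0,0,0],40],
  [[-38.5,-18.8,-4.7],[0,0,0],40],
  [[-38.5,-18.8,-4.7],[0,0,0],40],
  [[-38.5,-18.8,-4.7],[0,0,0],40],
  [[-38.5,-18.8,-4.7],[0,0,0],40],
])

```text
clock: 41.5
position: [564.5, 182.6, 202.8]
ee_rot: [0.068, 0.998, -0.004, -0.003]
contact_force: [-0.4, 0.8, -1.1]
gripper_width: 56.8
grasp_force: 65.0
```

Request:
send_rows([
  [[-38.5,-18.8,-4.7],[0,0,0],40],
  [[-38.5,-18.8,-4.7],[0,0,0],40],
  [[-38.5,-18.8,-4.7],[0,0,0],40],
  [[0,0,0],[0,0,0],40],
  [[0,0,0],[0,0,0],40],
  [[0,0,0],[0,0,0],40],
])

```text
clock: 42.1
position: [669.9, 113.1, 217.7]
ee_rot: [0.068, 0.998, -0.003, -0.003]
contact_force: [-0.7, -0.2, -1.5]
gripper_width: 56.6
grasp_force: 65.1
```

Run:
```python
from h import *
c=wrist("pics/w12.png"); st(); im=cv2.imread("pics/w12.png"); cv2.imwrite("pics/w12c.png",im)
print(proj("wrist",[[631.4,118.1,70],[617.4,19.3,70],[603.2,-79.8,70]],c))
```

```text
t42.15 pos [669.92 113.49 218.5 ] tx [-0.99  0.13  0.  ] tz [-0.01 -0.01 -1.  ] F [ 0.04  0.09 -1.12] w56.7 g65.1 yaw_y 1.436
[[254.63 146.44]
 [154.39 146.2 ]
 [ 56.75 146.25]]
```

View pics/w12.png

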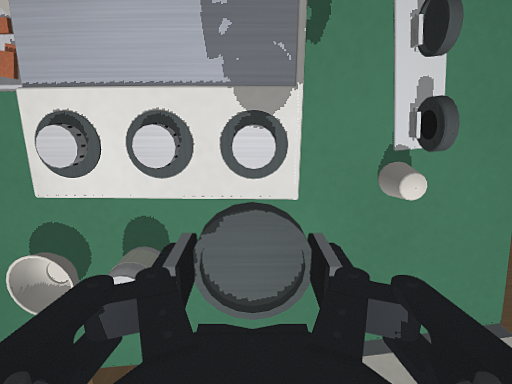

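The cap is held smooth side up, at about (252,257), and the burner tops are at (255,146), (155,146) and (60,146), which agrees with the projections.

Run:
```python
from h import *
c=np.load("pics/w12.npy",allow_pickle=True).item(); im=cv2.imread("pics/w12.png"); hsv=cv2.cvtColor(im,cv2.COLOR_BGR2HSV); g=cv2.cvtColor(im,cv2.COLOR_BGR2GRAY)
for u,v in ((255,146),(155,146),(61,146)):
    m=((g>145)*255).astype(np.uint8); n,l,s,ce=cv2.connectedComponentsWithStats(m); i=l[v,u]
    k=max(cv2.findContours((l==i).astype(np.uint8),0,1)[0],key=cv2.contourArea); e=cv2.fitEllipse(k); print("burner",np.round(e,1).tolist() if 0 else (e[0],e[1]),ray("wrist",[e[0]],70,c)[0])
s=monitor.read_state()["position"]
print("cap edges", ray("wrist",[(197,258),(308,258),(252,203)],s[2]+15.6,c), s)
plan([631,118,78],np.pi/2-.137)
```

```text
burner ((253.36068725585938, 146.7920379638672), (41.93877410888672, 43.23768997192383)) [631.57 116.81  70.  ]
burner ((153.43289184570312, 145.9354248046875), (40.39906311035156, 44.234947204589844)) [617.    18.41  70.  ]
burner ((148.95462036132812, 140.17160034179688), (127.23613739013672, 333.5855407714844)) [610.82  15.22  70.  ]
cap edges [[663.92  85.51 234.1 ]
 [670.99 138.13 234.1 ]
 [640.22 115.37 234.1 ]] [669.92 113.49 218.5 ]
t42.15 pos [669.92 113.49 218.5 ] tx [-0.99  0.13  0.  ] tz [-0.01 -0.01 -1.  ] F [ 0.04  0.09 -1.12] w56.7 g65.1 yaw_y 1.436
turn z 0.002 then shift [ 38.57   0.02 140.67] j6 -2.11
```

Request:
send_rows([
  [[20,0,25],[0,0,0],40],
  [[18,-0.5,25],[0,0,0],40],
  [[0,0,35],[0,0,0],40],
  [[0,0,35],[0,0,0],40],
  [[0,0,20],[0,0,0],40],
  [[0,0,0],[0,0,0],40],
  [[0,0,0],[0,0,0],40],
])

```text
clock: 42.85
position: [633.1, 117.7, 80.8]
ee_rot: [0.067, 0.998, -0.003, -0.001]
contact_force: [0.1, 0.1, -0.6]
gripper_width: 56.8
grasp_force: 65.1
```

Run:
```python
from h import *
rt(np.pi-.137); plan([631.5,117.5,62.5])
```

```text
t42.85 pos [633.14 117.7   80.8 ] tx [-0.99  0.13  0.  ] tz [-0.   -0.01 -1.  ] F [ 0.11  0.05 -0.58] w56.8 g65.1 yaw_y 1.436
rotvec [-0.01 -0.    0.  ] rows 1 each [-0.01 -0.    0.  ]
t42.85 pos [633.14 117.7   80.8 ] tx [-0.99  0.13  0.  ] tz [-0.   -0.01 -1.  ] F [ 0.11  0.05 -0.58] w56.8 g65.1 yaw_y 1.436
turn z 0.000 then shift [ 1.58 -0.32 18.3 ] j6 -2.14
```

Request:
send_rows([
  [[1.6,-0.3,6],[-0.006,0,0],40],
  [[0,0,4],[0,0,0],40],
  [[0,0,0],[0,0,0],40],
  [[0,0,2],[0,0,0],40],
  [[0,0,2],[0,0,0],40],
  [[0,0,0],[0,0,0],40],
])

```text
clock: 43.45
position: [632.1, 116.9, 68.5]
ee_rot: [0.068, 0.998, 0.001, 0.0]
contact_force: [-3.7, 0.1, 8.2]
gripper_width: 57.1
grasp_force: 66.1
```

Request:
send_rows([
  [[0,0,2],[0,0,0],40],
  [[0,0,0],[0,0,0],40],
  [[0,0,0],[0,0,0],40],
])

```text
clock: 43.75
position: [632.1, 116.9, 68.5]
ee_rot: [0.067, 0.998, 0.0, 0.0]
contact_force: [-6.2, 0.4, 15.8]
gripper_width: 56.7
grasp_force: 66.9
```

Request:
send_rows([
  [[0,0,-7],[0,0,0],40],
  [[2,1,0],[0,0,0],40],
  [[0,0,0],[0,0,0],40],
  [[0,0,3],[0,0,0],40],
  [[0,0,2],[0,0,0],40],
  [[0,0,2],[0,0,0],40],
  [[0,0,0],[0,0,0],40],
  [[0,0,0],[0,0,0],40],
])

```text
clock: 44.55
position: [629.8, 118.1, 68.4]
ee_rot: [0.067, 0.998, 0.0, -0.0]
contact_force: [-8.7, -0.3, 20.5]
gripper_width: 57.2
grasp_force: 67.4
```

Run:
```python
from h import *
s,r=st(); print(s["wrist_torque"]); c=wrist("pics/w13.png"); cv2.imwrite("pics/s13.png",get_image("scene")[:,:,::-1])
# held cap outline in wrist view: dark top-face edge rows/cols
g=cv2.cvtColor(cv2.imread("pics/w13.png"),cv2.COLOR_BGR2GRAY)
col=g[150:330,252].astype(int); print(list(zip(range(150,330,4),col[::4].tolist())))
```

```text
t44.55 pos [629.84 118.14  68.41] tx [-0.99  0.13  0.  ] tz [-0.  0. -1.] F [-8.72 -0.28 20.52] w57.2 g67.4 yaw_y 1.436
[ 0.02  2.64 -0.08]
[(150, 148), (154, 149), (158, 150), (162, 150), (166, 149), (170, 147), (174, 146), (178, 36), (182, 60), (186, 57), (190, 57), (194, 59), (198, 58), (202, 47), (206, 47), (210, 102), (214, 95), (218, 95), (222, 96), (226, 95), (230, 95), (234, 98), (238, 99), (242, 96), (246, 100), (250, 100), (254, 97), (258, 99), (262, 97), (266, 97), (270, 99), (274, 100), (278, 99), (282, 100), (286, 98), (290, 96), (294, 98), (298, 70), (302, 59), (306, 49), (310, 49), (314, 97), (318, 97), (322, 70), (326, 70)]
```

Run:
```python
from h import *
R=Ro.from_euler("z",-.137).as_matrix()
for f,p in (("w12",[669.92,113.49,218.5]),("w13",[629.84,118.14,68.41])):
    c=np.load(f"pics/{f}.npy",allow_pickle=True).item(); g=cv2.cvtColor(cv2.imread(f"pics/{f}.png"),cv2.COLOR_BGR2GRAY)
    P=lambda d:proj("wrist",np.array(p)+np.array(d)@R.T,c).round(0).tolist()
    print(f,"top face -x,+x,-y,+y",P([[-30,0,15.6],[30,0,15.6],[0,-30,15.6],[0,30,15.6]]),"bottom -x,+x",P([[-30,0,1.6],[30,0,1.6]]))
    print(g[170:340:3,252]); print(g[258 if f=="w12" else 240,180:325:3])
```

```text
w12 top face -x,+x,-y,+y [[257.0, 202.0], [256.0, 315.0], [194.0, 262.0], [319.0, 262.0]] bottom -x,+x [[257.0, 194.0], [256.0, 299.0]]
[ 82  86  86 206 217 217 216 216 217 223 101  41  44  48  89  86  89  88
  87  90  90  91  92  91  90  90  96  92  90  91  94  94  90  93  92  94
  91  94  92  92  89  92  93  97  53  56  44  43  93  92 102  98 100  21
  29  28  31]
[19 26 26 27 23 53 94 47 90 91 90 91 91 90 91 92 91 92 92 91 92 90 92 90
 91 90 92 90 90 90 89 90 89 90 88 89 89 88 88 88 89 53 86 89 23 27 26 26
 21]
w13 top face -x,+x,-y,+y [[256.0, 202.0], [256.0, 314.0], [194.0, 261.0], [318.0, 261.0]] bottom -x,+x [[256.0, 194.0], [255.0, 298.0]]
[147 145 152  57  60  60  59  60  59  59  60  46  47  68  94  95  95  94
  93  95  95  97  98  99  96  99 100  99  97  97  99 101  97  98  98  98
  99 100  98 100  96  98  99  56  59  57  46  47  97  98  70  70  70  27
  29  34  33]
[91 93 97 21 26 24 97 96 96 97 98 98 99 98 99 98 97 98 99 99 99 98 99 99
 98 98 97 98 97 97 98 96 96 96 95 96 95 96 94 93 92 92 86 25 28 21 95 93
 92]
```

The cap stopped exactly where its underside meets the crown top, so it may be hollow side up. I'll check the colours of the ring.

Run:
```python
from h import *
a=cv2.imread("pics/w11.png"); print("w11 left",a[199,222:240].tolist()); print("w11 bottom",a[214:230,252].tolist())
b=cv2.imread("pics/w12.png"); print("w12 far",b[294:332:2,252].tolist())
# C, A, B faces in w12
c=np.load("pics/w12.npy",allow_pickle=True).item()
for n,p in (("A",(435.5,321.8)),("B",(535.5,319.3)),("C",(635.5,316.8))):
    q=proj("wrist",[[p[0],p[1]-7,36]],c)[0].astype(int); print(n,q,b[q[1],q[0]-10:q[0]+25,1] if 0<=q[1]<384 and q[0]<487 else "")
```

```text
w11 left [[102, 129, 76], [102, 130, 78], [102, 130, 76], [101, 131, 74], [98, 115, 81], [94, 95, 86], [96, 95, 89], [90, 90, 83], [72, 71, 66], [58, 57, 53], [60, 59, 55], [85, 84, 78], [96, 96, 89], [93, 92, 86], [92, 91, 84], [93, 93, 86], [93, 93, 85], [93, 93, 86]]
w11 bottom [[92, 90, 84], [93, 91, 84], [94, 92, 87], [96, 93, 88], [87, 86, 80], [54, 53, 49], [51, 51, 48], [50, 50, 48], [76, 75, 70], [93, 90, 86], [95, 92, 87], [96, 110, 81], [101, 132, 76], [101, 128, 74], [101, 127, 76], [100, 127, 75]]
w12 far [[96, 94, 87], [96, 94, 89], [97, 95, 89], [65, 64, 60], [55, 54, 50], [57, 55, 51], [46, 46, 43], [45, 45, 41], [46, 46, 43], [37, 37, 34], [96, 95, 87], [94, 94, 86], [94, 91, 87], [93, 121, 67], [92, 118, 70], [92, 117, 70], [92, 116, 70], [87, 110, 65], [31, 28, 28]]
A [431 -89] 
B [431  23] [202 202  64  28  39  40  39  40  42  41  40  40  38  38  39  40  38  37
  41  38  40  40  40  39  39  40  35  47  85  82  79  79  79  80  79]
C [428 123] [209 212 212   0  20  22  20  20  22  21  21  19  22  20  21  22  24  24
  20  46  45  44  41  41  41  43  50  77  71  78  84  81  81  81  82]
```

The ring is neutral grey with a shadow strip just inside it, so cap A is hollow side up. It has to be flipped. I'll lift it off the burner, and check how a known hollow face looked to the wrist camera while it was held.

Request:
send_rows([
  [[0,0,-40],[0,0,0],40],
  [[0,0,-45],[0,0,0],40],
  [[0,0,-45],[0,0,0],40],
  [[38.5,18.8,0],[0,0,0],40],
  [[38.5,18.8,0],[0,0,0],40],
  [[38.5,18.8,0],[0,0,0],40],
  [[38.5,18.8,0],[0,0,0],40],
  [[38.5,18.8,0],[0,0,0],40],
])

```text
clock: 45.45
position: [450.3, 237.7, 193.6]
ee_rot: [0.068, 0.998, 0.0, -0.001]
contact_force: [-0.6, 0.0, -1.9]
gripper_width: 56.9
grasp_force: 65.1
```

Request:
send_rows([
  [[38.5,20,0],[0,0,0],40],
  [[38.5,20,0],[0,0,0],40],
  [[38.5,20,0],[0,0,0],40],
  [[38.5,20,0],[0,0,0],40],
  [[0,45,0],[0,0,0],40],
  [[0,45,0],[0,0,0],40],
  [[0,0,0],[0,0,0],40],
])

```text
clock: 46.15
position: [322.7, 431.4, 193.6]
ee_rot: [0.066, 0.998, 0.001, -0.0]
contact_force: [0.1, -1.1, -2.1]
gripper_width: 56.6
grasp_force: 65.1
```

Run:
```python
from h import *
for f in ("w9","w10"):
    b=cv2.imread(f"pics/{f}.png"); print(f,b[150:384:3,252,1],"\n",b[240,180:325:3,1])
plan([280,370,160],2.5+np.pi*0); rt(4.07)
print("grey of -y faces, columns of A in w2 (vertical line through the face)")
g=cv2.imread("pics/w2.png")[...,1]; print(g[60:125,462]); print(g[190:245,462])
```

```text
w9 [ 87  86  86  96 134 133 134 134 133 131 131 131 132 134 134 133 131 131
 131 132 134 133 132 130 130 130 133  78  78  79  78  82  82  83  83  84
  83  82  83  84  82  83  84  83  81  80  82  84  77  79  78  78  77  78
  77  78  77  74 134 137  49  45  50  50  51  51  50  50  52  50  50  48
  48  51  50  49  50  47] 
 [166 166 170  44  36  41 137 126  76  82  82  78  80  80  81  81  81  82
  80  80  82  80  80  79  78  78  77  76  73  73  69  69  62  62  66  63
  61  60  78  83  79 122 136  30  27  44 171 166 166]
w10 [132 132 132 131 132 132 131 132 131 132 132 133 134 134 133 134 136 136
 135 134 134 133 135 135 135 135 135 135 137  91  96  65  67  94  95  93
  94  96  95  95  98  95  93  98  95  96  92  95  92  98  93  95  95  94
  94  96  97  56  61  63  48  43  49  47  48  48  47  47  48  49  48  48
  47  48  47  46  47  47] 
 [138 139 138 138 137 137 135 133 137 138 138 139 137 136 134 136 131  98
  94  94  96  94  95  95  96  95  94  94  93  94  92 110 131 135 135 134
 135 135 134 132 133 133 133 133 134 132 133 132 133]
t46.15 pos [322.72 431.43 193.64] tx [-0.99  0.13  0.  ] tz [-0.  0. -1.] F [ 0.1  -1.11 -2.12] w56.6 g65.1 yaw_y 1.438
turn z -1.062 then shift [74.84 -2.59 33.51] j6 -2.93
t46.15 pos [322.72 431.43 193.64] tx [-0.99  0.13  0.  ] tz [-0.  0. -1.] F [ 0.1  -1.11 -2.12] w56.6 g65.1 yaw_y 1.438
rotvec [ 0.    0.   -1.06] rows 8 each [ 0.    0.   -0.13]
grey of -y faces, columns of A in w2 (vertical line through the face)
[44 40 39 41 39 42 39 42 41 40 40 42 39 42 40 40 41 41 40 42 41 42 38 40
 38 40 41 40 40 39 39 40 41 40 40 40 41 40 40 38 42 41 40 41 43 40 42 42
 40 40 41 40 42 42 42 43 40 43 43 41 41 43 41 42 41]
[43 44 41 42 42 42 42 40 43 42 42 41 42 42 42 44 41 43 43 42 41 43 40 42
 41 41 42 42 41 44 42 43 42 41 40 43 40 43 40 41 41 43 42 39 40 44 42 44
 46 47 47 43 45 67 99]
```

Request:
send_rows([
  [[0,0,0],[0,0,-0.1325],40],
  [[0,0,0],[0,0,-0.1325],40],
  [[0,0,0],[0,0,-0.1325],40],
  [[0,0,0],[0,0,-0.1325],40],
  [[0,0,0],[0,0,-0.1325],40],
  [[0,0,0],[0,0,-0.1325],40],
  [[0,0,0],[0,0,-0.1325],40],
  [[0,0,0],[0,0,-0.1325],40],
])

```text
clock: 46.95
position: [322.3, 425.7, 194.0]
ee_rot: [-0.448, 0.894, 0.0, -0.001]
contact_force: [-0.2, 0.6, -2.0]
gripper_width: 56.7
grasp_force: 65.1
```

Request:
send_rows([
  [[36,-1,20],[0,0,0],40],
  [[36,-1,20],[0,0,0],40],
  [[0,0,40],[0,0,0],40],
  [[0,0,40],[0,0,0],40],
  [[0,0,40],[0,0,0],40],
  [[0,0,22],[0,0,0],40],
  [[0,0,8],[0,0,0],40],
  [[0,0,0],[0,0,0],40],
])

```text
clock: 47.75
position: [280.3, 367.3, 3.9]
ee_rot: [-0.446, 0.895, -0.0, -0.001]
contact_force: [-0.7, 1.1, -1.1]
gripper_width: 57.0
grasp_force: 65.1
```

Request:
send_rows([
  [[0,0,2],[0,0,0],40],
  [[0,0,0],[0,0,0],40],
  [[0,0,0],[0,0,0],40],
])

```text
clock: 48.05
position: [280.6, 368.8, 3.9]
ee_rot: [-0.446, 0.895, 0.002, 0.001]
contact_force: [-0.6, 0.1, -1.7]
gripper_width: 56.8
grasp_force: 65.1
```

Run:
```python
from h import *
s,r=rt(4.07),0; print(monitor.read_state()["joints"])
```

```text
t48.05 pos [280.57 368.83   3.9 ] tx [-0.6 -0.8 -0. ] tz [-0.  0. -1.] F [-0.61  0.12 -1.67] w56.8 g65.1 yaw_y 2.495
rotvec [ 0.  0. -0.] rows 1 each [ 0.  0. -0.]
[ 1.27  0.43 -0.65 -0.   -0.49 -1.92]
```

Request:
send_rows([
  [[0,0,0],[0,0,-0.143],40],
  [[0,0,0],[0,0,-0.143],40],
  [[0,0,0],[0,0,-0.143],40],
  [[0,0,0],[0,0,-0.143],40],
  [[0,0,0],[0,0,-0.143],40],
  [[0,0,0],[0,0,-0.143],40],
  [[0,0,0],[0,0,-0.143],40],
  [[0,0,0],[0,0,-0.143],40],
])

```text
clock: 48.85
position: [280.5, 368.6, 3.7]
ee_rot: [0.861, -0.509, -0.001, -0.001]
contact_force: [-0.2, -0.7, -1.5]
gripper_width: 56.8
grasp_force: 65.1
```

Request:
send_rows([
  [[0,0,0],[0,0,-0.143],40],
  [[0,0,0],[0,0,-0.143],40],
  [[0,0,0],[0,0,-0.143],40],
  [[0,0,3],[0,0,0],40],
  [[0,0,2],[0,0,0],40],
  [[0,0,0],[0,0,0],40],
  [[0,0,0],[0,0,0],40],
  [[0,0,0],[0,0,0],64],
])

```text
clock: 49.65
position: [280.4, 368.4, -1.9]
ee_rot: [0.948, -0.317, -0.001, -0.001]
contact_force: [-0.3, -0.0, 0.1]
gripper_width: 64.1
grasp_force: 0.0
```

Request:
send_rows([
  [[0,0,0],[0,0,0],78],
  [[0,0,0],[0,0,0],78],
  [[0,0,-10],[0,0,0],78],
  [[0,0,-8],[0,0,0],78],
  [[0,0,0],[0,-0.15,0],78],
  [[0,0,0],[0,-0.15,0],78],
  [[0,0,0],[0,-0.15,0],78],
  [[0,0,0],[0,-0.15,0],78],
])

```text
clock: 50.45
position: [281.9, 364.9, 16.4]
ee_rot: [0.918, -0.309, -0.236, -0.075]
contact_force: [0.9, -2.0, -1.6]
gripper_width: 78.0
grasp_force: 0.0
```

Request:
send_rows([
  [[0,0,0],[0,0,0],78],
  [[0,0,0],[0,0,0],78],
])

```text
clock: 50.65
position: [283.0, 362.0, 14.3]
ee_rot: [0.918, -0.312, -0.234, -0.071]
contact_force: [-0.8, -0.7, 0.4]
gripper_width: 77.9
grasp_force: 0.0
```

Run:
```python
from h import *
plan([273.9,373.8,3]); print(monitor.read_state()["joints"])
```

```text
t50.65 pos [282.98 362.05  14.34] tx [ 0.7  -0.54 -0.47] tz [-0.38  0.28 -0.88] F [-0.82 -0.74  0.43] w77.9 g0.0 yaw_y -2.223
turn z 0.000 then shift [-7.29 -4.   16.73] j6 0.51
[ 0.88  0.49 -0.36 -0.66 -0.87  0.51]
```

Request:
send_rows([
  [[0,0,0],[0,-0.06,0],78],
  [[0,0,0],[0,-0.06,0],78],
  [[0,0,0],[0,0,0],78],
  [[0,0,0],[0,0,0],78],
])

```text
clock: 51.05
position: [280.7, 362.9, 14.3]
ee_rot: [0.903, -0.305, -0.288, -0.089]
contact_force: [-0.3, 0.5, 1.2]
gripper_width: 77.8
grasp_force: 0.0
```

Run:
```python
from h import *
plan([273.9,373.8,3.5]); print(monitor.read_state()["joints"])
```

```text
t51.05 pos [280.68 362.88  14.35] tx [ 0.65 -0.5  -0.57] tz [-0.47  0.34 -0.82] F [-0.28  0.54  1.19] w77.8 g0.0 yaw_y -2.218
turn z 0.000 then shift [-3.62 -4.79 15.71] j6 0.64
[ 0.8   0.53 -0.32 -0.76 -0.98  0.64]
```

Request:
send_rows([
  [[-1.6,-2.4,7],[0,0,0],78],
  [[-1,-2.4,5],[0,0,0],78],
  [[-1,0,3.7],[0,0,0],74],
  [[0,0,0],[0,0,0],68],
  [[0,0,0],[0,0,0],62],
  [[0,0,0],[0,0,0],40],
  [[0,0,0],[0,0,0],40],
  [[0,0,0],[0,0,0],40],
])

```text
clock: 51.85
position: [275.0, 373.4, 3.8]
ee_rot: [0.903, -0.306, -0.289, -0.09]
contact_force: [0.8, -3.3, 6.5]
gripper_width: 56.4
grasp_force: 63.5
```

Request:
send_rows([
  [[0,0,0],[0,0,0],40],
  [[0,0,0],[0,0,0],40],
  [[-11,0,-16],[0,0,0],40],
  [[-23,0,-33],[0,0,0],40],
  [[-23,0,-33],[0,0,0],40],
  [[-23,0,-33],[0,0,0],40],
  [[0,0,0],[0,0,0],40],
  [[0,0,0],[0,0,0],40],
])

```text
clock: 52.65
position: [276.7, 374.9, 143.8]
ee_rot: [0.903, -0.306, -0.289, -0.091]
contact_force: [0.2, -0.3, -1.9]
gripper_width: 56.4
grasp_force: 64.3
```

Request:
send_rows([
  [[0,0,0],[0,0.14,0],40],
  [[0,0,0],[0,0.14,0],40],
  [[0,0,0],[0,0.14,0],40],
  [[0,0,0],[0,0.14,0],40],
  [[0,0,0],[0,0.14,0],40],
  [[0,0,0],[0,0.14,0],40],
  [[0,0,0],[0,0.14,0],40],
  [[0,0,0],[0,0.14,0],40],
])

```text
clock: 53.45
position: [276.2, 373.8, 142.0]
ee_rot: [0.918, -0.306, 0.238, 0.088]
contact_force: [0.4, -0.0, -1.8]
gripper_width: 55.8
grasp_force: 64.2
```

Request:
send_rows([
  [[0,0,0],[0,0.14,0],40],
  [[0,0,0],[0,0.14,0],40],
  [[0,0,0],[0,0.14,0],40],
  [[0,0,0],[0,0.14,0],40],
  [[0,0,0],[0,0.14,0],40],
  [[0,0,0],[0,0.12,0],40],
  [[0,0,0],[0,0,0],40],
  [[0,0,0],[0,0,0],40],
])

```text
clock: 54.25
position: [276.8, 374.1, 141.9]
ee_rot: [0.749, -0.246, 0.581, 0.203]
contact_force: [0.4, 0.3, -0.9]
gripper_width: 56.1
grasp_force: 64.3
```

Run:
```python
from h import *
s,r=st(); print(s["joints"]); print("down in tool", r.T@[0,0,-1.]); rt(5.60,1.33)
```

```text
t54.25 pos [276.78 374.09 141.88] tx [ 0.2  -0.13  0.97] tz [ 0.77 -0.59 -0.24] F [ 0.37  0.29 -0.9 ] w56.1 g64.3 yaw_y -2.220
[ 1.69  0.66 -0.71  0.77 -1.47 -1.41]
down in tool [-0.97 -0.02  0.24]
t54.25 pos [276.78 374.09 141.88] tx [ 0.2  -0.13  0.97] tz [ 0.77 -0.59 -0.24] F [ 0.37  0.29 -0.9 ] w56.1 g64.3 yaw_y -2.220
rotvec [-0.03  0.    0.03] rows 1 each [-0.03  0.    0.03]
```

Request:
send_rows([
  [[-38.8,-0.8,9.6],[0,0,0],40],
  [[-38.8,-0.8,9.6],[0,0,0],40],
  [[-20,-0.4,5],[0,0,0],40],
  [[0,0,0],[0,0,0],40],
  [[0,0,0],[0,0,0],40],
])

```text
clock: 54.75
position: [277.2, 375.3, 43.8]
ee_rot: [0.749, -0.248, 0.581, 0.201]
contact_force: [0.3, -0.5, -1.3]
gripper_width: 55.9
grasp_force: 64.3
```

Request:
send_rows([
  [[-8,-0.1,2],[0,0,0],40],
  [[0,0,0],[0,0,0],40],
  [[0,0,0],[0,0,0],40],
])

```text
clock: 55.05
position: [276.9, 375.4, 35.1]
ee_rot: [0.749, -0.247, 0.581, 0.201]
contact_force: [0.2, -0.3, -1.7]
gripper_width: 55.9
grasp_force: 64.3
```

Request:
send_rows([
  [[-5.8,-0.1,1.4],[0,0,0],40],
  [[0,0,0],[0,0,0],40],
  [[0,0,0],[0,0,0],40],
])

```text
clock: 55.35
position: [276.9, 375.4, 28.6]
ee_rot: [0.749, -0.247, 0.582, 0.202]
contact_force: [-0.6, 0.2, 0.2]
gripper_width: 56.3
grasp_force: 64.5
```

Request:
send_rows([
  [[0,0,0],[0,0,0],64],
  [[0,0,0],[0,0,0],72],
  [[0,0,0],[0,0,0],80],
  [[0,0,0],[0,0,0],85],
  [[0,0,0],[0,0,0],85],
  [[0,0,0],[0,0,0],85],
  [[0,0,0],[0,0,0],85],
])

```text
clock: 56.05
position: [276.9, 375.3, 28.6]
ee_rot: [0.749, -0.247, 0.581, 0.202]
contact_force: [0.6, -0.2, -0.1]
gripper_width: 85.1
grasp_force: 0.0
```

Request:
send_rows([
  [[38.8,0.8,-9.6],[0,0,0],85],
  [[38.8,0.8,-9.6],[0,0,0],85],
  [[38.8,0.8,-9.6],[0,0,0],85],
  [[38.8,0.8,-9.6],[0,0,0],85],
  [[0,0,0],[0,-0.14,0],85],
  [[0,0,0],[0,-0.14,0],85],
  [[0,0,0],[0,-0.14,0],85],
  [[0,0,0],[0,-0.14,0],85],
])

```text
clock: 56.85
position: [276.4, 374.5, 188.9]
ee_rot: [0.881, -0.293, 0.349, 0.124]
contact_force: [-0.4, -0.6, -0.5]
gripper_width: 84.9
grasp_force: 0.0
```

Request:
send_rows([
  [[0,0,0],[0,-0.14,0],85],
  [[0,0,0],[0,-0.14,0],85],
  [[0,0,0],[0,-0.14,0],85],
  [[0,0,0],[0,-0.14,0],85],
  [[0,0,0],[0,-0.14,0],85],
  [[0,0,0],[0,-0.07,0],85],
  [[0,0,0],[0,0,0],85],
  [[0,0,0],[0,0,0],85],
])

```text
clock: 57.65
position: [276.9, 373.7, 188.4]
ee_rot: [0.948, -0.319, -0.004, 0.007]
contact_force: [-1.2, 1.2, -0.1]
gripper_width: 84.7
grasp_force: 0.0
```

Run:
```python
from h import *
rt(5.6); capfind("pics/w14.png"); print(monitor.read_state()["joints"])
```

```text
t57.65 pos [276.95 373.7  188.38] tx [ 0.8  -0.61 -0.  ] tz [-0.01 -0.01 -1.  ] F [-1.2   1.25 -0.05] w84.7 g0.0 yaw_y -2.221
rotvec [0.02 0.   0.03] rows 1 each [0.02 0.   0.03]
contour [255.1 356.1] [245.4 525.5] world [ 75.77 515.83  14.  ] circ 23.8 545.3 r373.9 grey 38.69895392278954
contour [250.  204.6] [51.3 51.5] world [250.68 390.7   14.  ] circ 250.1 390.9 r30.7 grey 76.14230583695128
[ 1.28  0.16 -0.42 -0.01 -1.   -0.35]
```

```bash
cat >> h.py <<'E'
def prof(fn,u,v):
    a=cv2.imread(fn)[...,1]; print("row",a[v,u-30:u+31]); print("col",a[v-32:v+32,u])
E
python3 - <<'E'
from h import *
prof("pics/w14.png",250,205); plan([250.4,390.8,5])
E
```

```text
row [133 132 134 138 110  83  92  93  92  91  92  93  93  92  94  97  77  41
  38  41  41  41  42  40  41  40  40  41  39  41  40  39  42  41  40  38
  41  40  40  39  40  39  37  31  80  97  93  93  92  93  93  91  93  93
  90  75 109 136 135 131 130]
col [133 133 133 134 137 127  56  69  91  98  98  94  95  97  94  92  96  94
  97  95  77  33  39  41  39  40  40  40  41  40  41  41  40  41  40  40
  38  40  41  39  40  40  40  40  39  35  45  76  96  95  94  91  90  92
  93  93  85  80 118 135 134 134 132 133]
t57.70 pos [276.55 373.81 188.12] tx [ 0.8 -0.6 -0. ] tz [-0.01 -0.01 -1.  ] F [ 0.1  -0.61  0.1 ] w84.5 g0.0 yaw_y -2.220
turn z 0.000 then shift [-30.59  -0.67 183.22] j6 -0.35
```

This is the smooth face, with a dark centre disc, so A now lies rim down. The same mark says B is hollow toward −y and C smooth toward −y. I'll regrip A and place it on burner2.

Request:
send_rows([
  [[-15,0,40],[0.01,0,0],80],
  [[-15.6,-0.7,40],[0.01,0,0],80],
  [[0,0,45],[0,0,0],80],
  [[0,0,38],[0,0,0],80],
  [[0,0,16],[0,0,0],76],
  [[0,0,8],[0,0,0],72],
  [[0,0,0],[0,0,0],70],
  [[0,0,0],[0,0,0],70],
])

```text
clock: 58.5
position: [251.9, 394.5, 2.3]
ee_rot: [0.948, -0.318, -0.001, -0.004]
contact_force: [-0.3, -0.7, -0.1]
gripper_width: 69.6
grasp_force: 0.0
```

Run:
```python
from h import *
plan([250.4,390.8,-1.5])
```

```text
t58.50 pos [251.87 394.5    2.25] tx [ 0.8 -0.6 -0. ] tz [ 0.    0.01 -1.  ] F [-0.28 -0.68 -0.07] w69.6 g0.0 yaw_y -2.219
turn z 0.000 then shift [1.08 3.86 3.72] j6 -0.42
```

Request:
send_rows([
  [[1,3.8,1.7],[0,0,0],70],
  [[0,0,2],[0,0,0],70],
  [[0,0,0],[0,0,0],62],
  [[0,0,0],[0,0,0],40],
  [[0,0,0],[0,0,0],40],
  [[0,0,0],[0,0,0],40],
  [[0,0,0],[0,0,0],40],
])

```text
clock: 59.2
position: [250.7, 390.7, -0.8]
ee_rot: [0.948, -0.319, -0.001, -0.004]
contact_force: [-2.5, -2.0, 8.1]
gripper_width: 57.5
grasp_force: 61.8
```

Request:
send_rows([
  [[0,0,-30],[0,0,0],40],
  [[0,0,-45],[0,0,0],40],
  [[0,0,-45],[0,0,0],40],
  [[0,0,-45],[0,0,0],40],
  [[42.6,-1.2,0],[0,0,0],40],
  [[42.6,-1.2,0],[0,0,0],40],
  [[42.6,-1.2,0],[0,0,0],40],
  [[42.6,-1.2,0],[0,0,0],40],
])

```text
clock: 60.0
position: [389.9, 288.4, 162.4]
ee_rot: [0.948, -0.319, -0.001, -0.003]
contact_force: [0.1, -0.0, -1.1]
gripper_width: 57.5
grasp_force: 65.1
```

Request:
send_rows([
  [[42.6,-1.2,0],[0,0,0],40],
  [[42.6,-1.2,0],[0,0,0],40],
  [[42.6,-1.2,0],[0,0,0],40],
  [[42.6,-1.2,0],[0,0,0],40],
  [[42.6,-1.2,0],[0,0,0],40],
  [[42.6,-1.2,0],[0,0,0],40],
  [[42.6,-1.2,0],[0,0,0],40],
  [[0,0,0],[0,0,0],40],
])

```text
clock: 60.8
position: [634.7, 113.0, 159.6]
ee_rot: [0.947, -0.321, -0.001, -0.003]
contact_force: [-0.2, -0.0, -1.1]
gripper_width: 57.0
grasp_force: 65.1
```

Request:
send_rows([
  [[0,0,0],[0,0,0],40],
  [[0,0,0],[0,0,0],40],
])

```text
clock: 61.0
position: [630.9, 116.5, 160.5]
ee_rot: [0.948, -0.319, -0.002, -0.003]
contact_force: [-0.3, 0.4, -2.0]
gripper_width: 57.4
grasp_force: 65.1
```

Run:
```python
from h import *
s,r=st(); x=np.arctan2(r[1,0],r[0,0]); rt(x); plan([631.5,117.5,80])
```

```text
t61.00 pos [630.89 116.5  160.55] tx [ 0.8  -0.6  -0.01] tz [-0.    0.01 -1.  ] F [-0.27  0.43 -2.01] w57.4 g65.1 yaw_y -2.220
t61.00 pos [630.89 116.5  160.55] tx [ 0.8  -0.6  -0.01] tz [-0.    0.01 -1.  ] F [-0.27  0.43 -2.01] w57.4 g65.1 yaw_y -2.220
rotvec [-0.    0.01 -0.  ] rows 1 each [-0.    0.01 -0.  ]
t61.00 pos [630.89 116.5  160.55] tx [ 0.8  -0.6  -0.01] tz [-0.    0.01 -1.  ] F [-0.27  0.43 -2.01] w57.4 g65.1 yaw_y -2.220
turn z 0.000 then shift [ 0.31 -0.82 80.55] j6 0.49
```

Request:
send_rows([
  [[0.3,-0.8,40],[0,0.006,0],40],
  [[0,0,34],[0,0,0],40],
  [[0,0,8],[0,0,0],40],
  [[0,0,4],[0,0,0],40],
  [[0,0,4],[0,0,0],40],
  [[0,0,3],[0,0,0],40],
  [[0,0,0],[0,0,0],40],
  [[0,0,0],[0,0,0],40],
])

```text
clock: 61.8
position: [633.3, 117.4, 68.9]
ee_rot: [0.948, -0.319, 0.002, -0.003]
contact_force: [0.3, -0.3, -1.9]
gripper_width: 57.1
grasp_force: 65.0
```

Request:
send_rows([
  [[0,0,2],[0,0,0],40],
  [[0,0,1.5],[0,0,0],40],
  [[0,0,0],[0,0,0],40],
  [[0,0,0],[0,0,0],40],
])

```text
clock: 62.2
position: [632.8, 117.2, 64.3]
ee_rot: [0.948, -0.319, 0.002, -0.002]
contact_force: [0.4, -0.1, -1.6]
gripper_width: 57.4
grasp_force: 65.0
```

It has gone over the crown. I'll release it, rise, and go for cap B.

Request:
send_rows([
  [[0,0,0.8],[0,0,0],40],
  [[0,0,0],[0,0,0],40],
  [[0,0,0],[0,0,0],64],
  [[0,0,0],[0,0,0],72],
  [[0,0,0],[0,0,0],72],
  [[0,0,-30],[0,0,0],72],
  [[0,0,-40],[0,0,0],72],
  [[0,0,-50],[0,0,0],80],
])

```text
clock: 63.0
position: [631.1, 116.4, 183.2]
ee_rot: [0.948, -0.319, -0.0, -0.001]
contact_force: [0.6, 0.8, -0.6]
gripper_width: 79.7
grasp_force: 0.0
```

Request:
send_rows([
  [[0,0,-20],[0,0,0],80],
  [[0,0,0],[0,0,0],80],
  [[0,0,0],[0,0,0],80],
])

```text
clock: 63.3
position: [631.9, 116.9, 203.8]
ee_rot: [0.948, -0.319, 0.002, -0.003]
contact_force: [0.2, 0.2, -0.6]
gripper_width: 79.9
grasp_force: 0.0
```

Run:
```python
from h import *
st(); print(monitor.read_state()["joints"])
c=wrist("pics/w15.png"); q=proj("wrist",[[631.5,117.4,78]],c)[0]; print(q)
u,v=q.astype(int); prof("pics/w15.png",u,v)
rt(1.546); rt(-1.596);
```

```text
t63.30 pos [631.88 116.86 203.79] tx [ 0.8 -0.6  0. ] tz [ 0.  0. -1.] F [ 0.22  0.19 -0.63] w79.9 g0.0 yaw_y -2.220
[ 0.43  0.43  0.01 -0.   -1.14  0.49]
[250.5  189.79]
row [76 73 70 74 75 75 76 76 75 76 76 76 75 75 78 68 44 31 31 35 34 32 31 34
 33 32 31 33 34 30 33 29 31 31 34 32 31 30 30 29 33 30 30 31 34 33 31 28
 39 68 76 75 73 74 74 74 73 73 75 74 75]
col [79 72 53 65 81 79 78 77 78 78 77 74 75 77 75 78 81 77 55 28 33 34 32 35
 32 34 35 33 33 30 33 33 33 31 32 32 32 32 33 33 32 32 31 32 31 32 33 31
 30 32 53 80 76 76 78 76 75 75 75 74 75 72 64 89]
t63.35 pos [631.41 116.64 202.56] tx [ 0.8 -0.6  0. ] tz [ 0.  0. -1.] F [ 0.07  0.07 -0.88] w80.0 g0.0 yaw_y -2.220
rotvec [-0.  -0.  -2.2] rows 15 each [-0.   -0.   -0.15]
t63.35 pos [631.41 116.64 202.56] tx [ 0.8 -0.6  0. ] tz [ 0.  0. -1.] F [ 0.07  0.07 -0.88] w80.0 g0.0 yaw_y -2.220
rotvec [-0.    0.    0.95] rows 7 each [-0.    0.    0.14]
```

Cap A is seated, with its dark disc centred on burner2. Next is cap B, which is hollow toward −y.

Request:
send_rows([
  [[0,0,0],[0,0,0.1357],80],
  [[0,0,0],[0,0,0.1357],80],
  [[0,0,0],[0,0,0.1357],80],
  [[0,0,0],[0,0,0.1357],80],
  [[0,0,0],[0,0,0.1357],80],
  [[0,0,0],[0,0,0.1357],80],
  [[0,0,0],[0,0,0.1357],80],
  [[0,0,0],[0,0,0],80],
])

```text
clock: 64.15
position: [631.4, 116.5, 201.5]
ee_rot: [-0.697, 0.717, 0.0, 0.001]
contact_force: [0.4, -0.5, 0.1]
gripper_width: 80.1
grasp_force: 0.0
```

Request:
send_rows([
  [[-40,20.2,0],[0,0,0],80],
  [[-40,20.2,0],[0,0,0],80],
  [[-40,20.2,0],[0,0,0],80],
  [[-40,20.2,0],[0,0,0],80],
  [[-40,20.2,30],[0,0,0],80],
  [[0,0,30],[0,0,0],80],
  [[0,0,0],[0,0,0],80],
  [[0,0,0],[0,0,0],80],
])

```text
clock: 64.95
position: [538.5, 316.3, 145.4]
ee_rot: [-0.698, 0.716, -0.001, 0.001]
contact_force: [0.5, 1.0, -0.2]
gripper_width: 80.0
grasp_force: 0.0
```

Run:
```python
from h import *
plan([535.5,319.3,12],np.pi-.025)
```

```text
t64.95 pos [538.49 316.28 145.4 ] tx [-0.03 -1.   -0.  ] tz [ 0.  0. -1.] F [ 0.51  1.04 -0.17] w80.0 g0.0 yaw_y 3.116
turn z -0.001 then shift [ -2.82   3.51 133.39] j6 -0.82
```

Request:
send_rows([
  [[-2.8,3.2,40],[0,0,0],80],
  [[0,0,40],[0,0,0],80],
  [[0,0,30],[0,0,0],80],
  [[0,0,15],[0,0,0],80],
  [[0,0,8],[0,0,0],80],
  [[0,0,0],[0,0,0],76],
  [[0,0,0],[0,0,0],66],
  [[0,0,0],[0,0,0],50],
])

```text
clock: 65.75
position: [537.3, 320.8, 15.4]
ee_rot: [-0.697, 0.717, -0.001, 0.005]
contact_force: [0.5, -0.3, 2.9]
gripper_width: 57.7
grasp_force: 63.4
```

Request:
send_rows([
  [[0,0,0],[0,0,0],40],
  [[0,0,0],[0,0,0],40],
  [[0,0,0],[0,0,0],40],
  [[0,0,-30],[0,0,0],40],
  [[0,0,-40],[0,0,0],40],
  [[0,0,-50],[0,0,0],40],
  [[0,0,-50],[0,0,0],40],
  [[0,0,0],[0,0,0],40],
])

```text
clock: 66.55
position: [538.9, 322.2, 192.5]
ee_rot: [-0.698, 0.716, -0.002, 0.011]
contact_force: [0.5, 0.8, -0.5]
gripper_width: 57.9
grasp_force: 64.6
```

Request:
send_rows([
  [[-4,38.7,0],[0,0,0],40],
  [[-4,38.7,0],[0,0,0],40],
  [[-4,38.7,0],[0,0,0],40],
  [[-4,38.7,0],[0,0,0],40],
  [[-4,38.7,0],[0,0,0],40],
  [[-4,38.7,0],[0,0,0],40],
  [[-4,38.7,0],[0,0,0],40],
  [[0,0,0],[0,0,-0.145],40],
])

```text
clock: 67.35
position: [261.7, 354.6, 181.8]
ee_rot: [0.75, -0.662, 0.0, -0.002]
contact_force: [1.1, 0.1, -1.3]
gripper_width: 57.7
grasp_force: 64.8
```

Request:
send_rows([
  [[0,0,0],[0,0,-0.149],40],
  [[0,0,0],[0,0,-0.149],40],
  [[0,0,0],[0,0,-0.149],40],
  [[0,0,0],[0,0,-0.149],40],
  [[0,0,0],[0,0,-0.149],40],
  [[0,0,0],[0,0,-0.149],40],
  [[0,0,0],[0,0,-0.149],40],
  [[0,0,0],[0,0,-0.149],40],
])

```text
clock: 68.15
position: [264.9, 354.7, 181.6]
ee_rot: [0.992, -0.128, 0.002, -0.002]
contact_force: [0.4, -0.3, -1.8]
gripper_width: 57.8
grasp_force: 64.8
```

Request:
send_rows([
  [[0,0,0],[0,0,-0.149],40],
  [[0,0,0],[0,0,-0.149],40],
  [[0,0,0],[0,0,-0.149],40],
  [[0,0,0],[0,0,-0.149],40],
  [[0,0,0],[0,0,-0.149],40],
  [[0,0,0],[0,0,-0.149],40],
  [[0,0,0],[0,0,-0.149],40],
  [[0,0,0],[0,0,-0.149],40],
])

```text
clock: 68.95
position: [264.9, 354.7, 181.6]
ee_rot: [0.892, 0.451, 0.002, -0.001]
contact_force: [-0.2, -0.8, -1.5]
gripper_width: 57.9
grasp_force: 64.8
```

Run:
```python
from h import *
rt(.93,-1.02); plan([265,355,200]); print(monitor.read_state()["joints"])
```

```text
t68.95 pos [264.88 354.72 181.62] tx [0.59 0.81 0.  ] tz [ 0.  0. -1.] F [-0.19 -0.82 -1.51] w57.9 g64.8 yaw_y -0.635
rotvec [ 0.   -1.02  0.01] rows 7 each [ 0.   -0.15  0.  ]
t68.95 pos [264.88 354.72 181.62] tx [0.59 0.81 0.  ] tz [ 0.  0. -1.] F [-0.19 -0.82 -1.51] w57.9 g64.8 yaw_y -0.635
turn z 0.000 then shift [  0.39  -0.04 -18.37] j6 1.20
[ 1.3   0.12 -0.5   0.   -0.95  1.2 ]
```

Request:
send_rows([
  [[0,0,0],[0,-0.146,0],40],
  [[0,0,0],[0,-0.146,0],40],
  [[0,0,0],[0,-0.146,0],40],
  [[0,0,0],[0,-0.146,0],40],
  [[0,0,0],[0,-0.146,0],40],
  [[0,0,0],[0,-0.146,0],40],
  [[0,0,0],[0,-0.146,0],40],
  [[0,0,0],[0,0,0],40],
])

```text
clock: 69.75
position: [264.9, 355.3, 176.2]
ee_rot: [0.779, 0.389, -0.439, 0.221]
contact_force: [0.0, -0.2, -2.2]
gripper_width: 57.3
grasp_force: 64.9
```

Request:
send_rows([
  [[34.4,0,20.8],[0,0,0],40],
  [[34.4,0,20.8],[0,0,0],40],
  [[34.4,0,20.8],[0,0,0],40],
  [[27.5,0,16.6],[0,0,0],40],
  [[0,0,0],[0,0,0],40],
  [[5.2,0,3.2],[0,0,0],40],
  [[0,0,0],[0,0,0],40],
  [[0,0,0],[0,0,0],40],
])

```text
clock: 70.55
position: [266.8, 357.1, 24.7]
ee_rot: [0.782, 0.392, -0.433, 0.218]
contact_force: [0.6, 0.1, -0.4]
gripper_width: 57.5
grasp_force: 64.9
```

Run:
```python
from h import *
s,r=st(); print("down",r.T@[0,0,-1.])
```

```text
t70.55 pos [266.83 357.13  24.73] tx [ 0.32  0.42 -0.85] tz [-0.51 -0.68 -0.53] F [ 0.6   0.11 -0.39] w57.5 g64.9 yaw_y -0.640
down [ 0.85 -0.    0.53]
```

Request:
send_rows([
  [[6.8,0,4.2],[0,0,0],40],
  [[0,0,0],[0,0,0],40],
  [[0,0,0],[0,0,0],40],
  [[0,0,0],[0,0,0],40],
])

```text
clock: 70.95
position: [266.4, 356.3, 15.2]
ee_rot: [0.781, 0.391, -0.435, 0.219]
contact_force: [-0.6, 0.2, -0.9]
gripper_width: 57.6
grasp_force: 64.9
```

Request:
send_rows([
  [[1.7,0,1],[0,0,0],40],
  [[0,0,0],[0,0,0],40],
  [[0,0,0],[0,0,0],40],
])

```text
clock: 71.25
position: [266.4, 356.2, 13.1]
ee_rot: [0.781, 0.391, -0.435, 0.219]
contact_force: [-0.7, 0.5, -1.7]
gripper_width: 57.4
grasp_force: 64.9
```

Now I'll release, rise, untilt and measure.

Request:
send_rows([
  [[0,0,0],[0,0,0],62],
  [[0,0,0],[0,0,0],66],
  [[0,0,0],[0,0,0],70],
  [[0,0,0],[0,0,0],75],
  [[0,0,0],[0,0,0],80],
  [[0,0,0],[0,0,0],80],
  [[0,0,0],[0,0,0],80],
])

```text
clock: 71.95
position: [266.4, 356.3, 13.2]
ee_rot: [0.781, 0.391, -0.435, 0.219]
contact_force: [-0.4, -0.6, 0.6]
gripper_width: 80.1
grasp_force: 0.0
```

Request:
send_rows([
  [[-17.2,0,-10.4],[0,0,0],80],
  [[-34.4,0,-20.8],[0,0,0],80],
  [[-34.4,0,-20.8],[0,0,0],80],
  [[-34.4,0,-20.8],[0,0,0],80],
  [[-34.4,0,-20.8],[0,0,0],80],
  [[0,0,0],[0,0.146,0],80],
  [[0,0,0],[0,0.146,0],80],
  [[0,0,0],[0,0.146,0],80],
])

```text
clock: 72.75
position: [265.6, 355.5, 195.9]
ee_rot: [0.858, 0.43, -0.251, 0.127]
contact_force: [-0.5, -0.1, 0.6]
gripper_width: 80.2
grasp_force: 0.0
```

Request:
send_rows([
  [[0,0,0],[0,0.146,0],80],
  [[0,0,0],[0,0.146,0],80],
  [[0,0,0],[0,0.146,0],80],
  [[0,0,0],[0,0.143,0],80],
  [[0,0,0],[0,0,0],80],
  [[0,0,0],[0,0,0],80],
  [[0,0,0],[0,0,0],80],
])

```text
clock: 73.45
position: [265.4, 355.8, 195.1]
ee_rot: [0.894, 0.448, 0.002, -0.0]
contact_force: [-0.1, 0.9, -0.7]
gripper_width: 80.2
grasp_force: 0.0
```

Run:
```python
from h import *
c=camera_info("wrist"); capfind("pics/w16.png"); u,v=proj("wrist",[[279,374,14]],c)[0].astype(int); prof("pics/w16.png",u,v); rt(.93); plan([279.5,374.5,-1])
```

```text
contour [418.3 286.5] [224.4 879. ] world [350.3  111.46  14.  ] circ 130.0 162.1 r386.8 grey 41.06527392320972
contour [252.  154.6] [52.5 53.2] world [280.06 374.31  14.  ] circ 279.7 373.8 r29.7 grey 74.01588021778583
row [102  79  84  84  76  69  83  92  92  90  91  91  92  90  91  93  96  71
  34  40  42  41  41  41  42  42  43  41  42  42  39  41  42  43  41  41
  41  41  42  43  40  41  42  43  38  56  85  95  92  92  93  92  92  92
  92  92  92  86 118 132 129]
col [128 126 126 129 128  86  83  93  93  93  91  92  89  90  92  91  93  93
  78  39  43  43  42  43  43  42  40  40  42  41  42  41  39  42  42  40
  43  43  42  40  41  41  42  40  40  37  51  84  93  88  92  88  87  87
  88  88  90  82  70 111 130 127 127 127]
t73.50 pos [265.51 356.   194.69] tx [0.6 0.8 0. ] tz [ 0.  0. -1.] F [0.13 0.69 0.39] w79.8 g0.0 yaw_y -0.641
rotvec [ 0. -0. -0.] rows 1 each [ 0. -0. -0.]
t73.50 pos [265.51 356.   194.69] tx [0.6 0.8 0. ] tz [ 0.  0. -1.] F [0.13 0.69 0.39] w79.8 g0.0 yaw_y -0.641
turn z 0.000 then shift [ 22.63  -0.12 195.75] j6 1.20
```

Request:
send_rows([
  [[11,0,40],[0,0,0],80],
  [[12,-0.4,40],[0,0,0],80],
  [[0,0,45],[0,0,0],80],
  [[0,0,38],[0,0,0],80],
  [[0,0,18],[0,0,0],76],
  [[0,0,9],[0,0,0],72],
  [[0,0,0],[0,0,0],70],
  [[0,0,0],[0,0,0],70],
])

```text
clock: 74.3
position: [279.5, 374.9, 4.6]
ee_rot: [0.894, 0.449, 0.002, -0.0]
contact_force: [-1.3, 0.3, -0.4]
gripper_width: 70.3
grasp_force: 0.0
```

Run:
```python
from h import *
plan([280,374.1,-1.3])
```

```text
t74.30 pos [279.5  374.91   4.62] tx [0.6 0.8 0. ] tz [ 0.  0. -1.] F [-1.33  0.29 -0.4 ] w70.3 g0.0 yaw_y -0.641
turn z 0.000 then shift [-0.37  0.87  5.92] j6 1.22
```

Request:
send_rows([
  [[-0.4,0.8,3],[0,0,0],70],
  [[0,0,2.5],[0,0,0],70],
  [[0,0,0],[0,0,0],62],
  [[0,0,0],[0,0,0],40],
  [[0,0,0],[0,0,0],40],
  [[0,0,0],[0,0,0],40],
  [[0,0,0],[0,0,0],40],
])

```text
clock: 75.0
position: [279.5, 373.2, -0.3]
ee_rot: [0.894, 0.449, 0.002, -0.0]
contact_force: [-1.5, -2.0, 7.6]
gripper_width: 57.1
grasp_force: 62.2
```

Request:
send_rows([
  [[0,0,-30],[0,0,0],40],
  [[0,0,-45],[0,0,0],40],
  [[0,0,-45],[0,0,0],40],
  [[0,0,-45],[0,0,0],40],
  [[-6.8,40.2,0],[0,0,0],40],
  [[-6.8,40.2,0],[0,0,0],40],
  [[-6.8,40.2,0],[0,0,0],40],
  [[-6.8,40.2,0],[0,0,0],40],
])

```text
clock: 75.8
position: [392.0, 253.5, 164.1]
ee_rot: [0.894, 0.449, 0.002, 0.0]
contact_force: [1.7, 1.9, -0.2]
gripper_width: 57.3
grasp_force: 64.9
```

Request:
send_rows([
  [[-6.8,40.2,0],[0,0,0],40],
  [[-6.8,40.2,0],[0,0,0],40],
  [[-6.8,40.2,0],[0,0,0],40],
  [[-6.8,40.2,0],[0,0,0],40],
  [[-6.8,40.2,0],[0,0,0],40],
  [[-6.8,40.2,0],[0,0,0],40],
  [[-6.8,40.2,0],[0,0,0],40],
  [[-6.8,40.2,0],[0,0,0],40],
])

```text
clock: 76.6
position: [617.4, 17.7, 164.0]
ee_rot: [0.894, 0.448, 0.001, -0.0]
contact_force: [0.1, 1.2, -1.1]
gripper_width: 57.0
grasp_force: 64.9
```

Request:
send_rows([
  [[0,0,0],[0,0,0],40],
  [[0,0,0],[0,0,0],40],
  [[0,0,0],[0,0,0],40],
])

```text
clock: 76.9
position: [616.0, 19.6, 164.0]
ee_rot: [0.894, 0.449, 0.001, -0.0]
contact_force: [0.0, -0.3, -1.4]
gripper_width: 57.2
grasp_force: 64.9
```

Run:
```python
from h import *
s,r=st(); rt(np.arctan2(r[1,0],r[0,0])); plan([617.2,18.9,70])
```

```text
t76.90 pos [615.97  19.6  163.95] tx [0.6 0.8 0. ] tz [ 0.  0. -1.] F [ 0.   -0.32 -1.38] w57.2 g64.9 yaw_y -0.640
t76.90 pos [615.97  19.6  163.95] tx [0.6 0.8 0. ] tz [ 0.  0. -1.] F [ 0.   -0.32 -1.38] w57.2 g64.9 yaw_y -0.640
rotvec [ 0. -0. -0.] rows 1 each [ 0. -0. -0.]
t76.90 pos [615.97  19.6  163.95] tx [0.6 0.8 0. ] tz [ 0.  0. -1.] F [ 0.   -0.32 -1.38] w57.2 g64.9 yaw_y -0.640
turn z 0.000 then shift [ 0.03  1.35 93.95] j6 2.21
```

Request:
send_rows([
  [[-0.7,1.3,40],[0,0,0],40],
  [[0,0,35],[0,0,0],40],
  [[0,0,12],[0,0,0],40],
  [[0,0,5],[0,0,0],40],
  [[0,0,3],[0,0,0],40],
  [[0,0,0],[0,0,0],40],
  [[0,0,0],[0,0,0],40],
])

```text
clock: 77.6
position: [618.8, 18.2, 70.8]
ee_rot: [0.894, 0.449, 0.003, 0.001]
contact_force: [-0.0, -1.2, -1.0]
gripper_width: 57.2
grasp_force: 65.0
```

Request:
send_rows([
  [[0,0,2],[0,0,0],40],
  [[0,0,2],[0,0,0],40],
  [[0,0,0],[0,0,0],40],
  [[0,0,0],[0,0,0],40],
])

```text
clock: 78.0
position: [617.8, 17.8, 65.2]
ee_rot: [0.894, 0.448, 0.001, 0.0]
contact_force: [-0.7, -0.2, -1.3]
gripper_width: 57.2
grasp_force: 65.0
```

Request:
send_rows([
  [[0,0,1.2],[0,0,0],40],
  [[0,0,0],[0,0,0],40],
  [[0,0,0],[0,0,0],64],
  [[0,0,0],[0,0,0],72],
  [[0,0,0],[0,0,0],72],
  [[0,0,-30],[0,0,0],72],
  [[0,0,-45],[0,0,0],72],
  [[0,0,-50],[0,0,0],72],
])

```text
clock: 78.8
position: [616.6, 17.6, 189.3]
ee_rot: [0.894, 0.448, -0.0, -0.0]
contact_force: [1.5, 0.2, -0.1]
gripper_width: 72.1
grasp_force: 0.0
```

Request:
send_rows([
  [[0,0,-10],[0,0,0.149],72],
  [[0,0,0],[0,0,0.149],72],
  [[0,0,0],[0,0,0.149],72],
  [[0,0,0],[0,0,0.149],72],
  [[0,0,0],[0,0,0.149],72],
  [[0,0,0],[0,0,0.149],72],
  [[0,0,0],[0,0,0.149],72],
  [[0,0,0],[0,0,0.149],72],
])

```text
clock: 79.6
position: [617.4, 17.8, 199.2]
ee_rot: [0.991, -0.134, 0.001, -0.001]
contact_force: [-0.6, 0.1, 0.2]
gripper_width: 72.2
grasp_force: 0.0
```

Request:
send_rows([
  [[0,0,0],[0,0,0.149],72],
  [[0,0,0],[0,0,0.149],72],
  [[0,0,0],[0,0,0.149],72],
  [[0,0,0],[0,0,0.149],72],
  [[0,0,0],[0,0,0.149],72],
  [[0,0,0],[0,0,0.149],72],
  [[0,0,0],[0,0,0.149],72],
  [[0,0,0],[0,0,0.149],72],
])

```text
clock: 80.4
position: [617.5, 17.8, 199.2]
ee_rot: [0.745, -0.667, 0.001, -0.001]
contact_force: [0.3, 1.0, -0.4]
gripper_width: 72.1
grasp_force: 0.0
```

Request:
send_rows([
  [[0,0,0],[0,0,0.146],72],
  [[0,0,0],[0,0,0],72],
  [[0,0,0],[0,0,0],72],
])

```text
clock: 80.7
position: [617.5, 17.7, 199.1]
ee_rot: [-0.698, 0.716, -0.001, 0.001]
contact_force: [0.8, -0.5, 0.3]
gripper_width: 72.1
grasp_force: 0.0
```

Run:
```python
from h import *
st(); c=wrist("pics/w17.png"); q=proj("wrist",[[617.2,18.9,78],[631.5,117.4,78]],c); print(q)
a=cv2.imread("pics/w17.png"); g=cv2.cvtColor(a,cv2.COLOR_BGR2GRAY)
for (u,v),n in zip(q.astype(int),"BA"):
    m=np.zeros(g.shape,np.uint8); cv2.circle(m,(u,v),22,255,-1); k=((g<60)&(m>0)); ys,xs=np.nonzero(k)
    if len(xs): print(n,"dark disc px",xs.mean(),ys.mean(),len(xs),ray("wrist",[(xs.mean(),ys.mean())],78,c)[0])
rt(-1.596); plan([635.5,320.3,110])
```

```text
t80.70 pos [617.46  17.74 199.13] tx [-0.03 -1.   -0.  ] tz [ 0.  0. -1.] F [ 0.83 -0.49  0.31] w72.1 g0.0 yaw_y 3.116
[[251.82 192.73]
 [240.57 285.32]]
B dark disc px 250.55266138165345 191.4541336353341 883 [618.35  17.63  78.  ]
A dark disc px 242.38787878787878 284.6136363636364 660 [629.59 116.61  78.  ]
t80.75 pos [617.45  17.77 199.12] tx [-0.03 -1.   -0.  ] tz [ 0.  0. -1.] F [ 0.34 -0.12 -0.95] w72.1 g0.0 yaw_y 3.115
rotvec [-0.  0. -0.] rows 1 each [-0.  0. -0.]
t80.75 pos [617.45  17.77 199.12] tx [-0.03 -1.   -0.  ] tz [ 0.  0. -1.] F [ 0.34 -0.12 -0.95] w72.1 g0.0 yaw_y 3.115
turn z 0.000 then shift [-302.82   -9.78   89.41] j6 -0.32
```

Caps A and B are both seated. Next is cap C, shifted slightly toward +y to clear the salt.

Request:
send_rows([
  [[-43.2,-1.5,0],[0,0,0],72],
  [[-43.2,-1.5,0],[0,0,0],72],
  [[-43.2,-1.5,0],[0,0,0],72],
  [[-43.2,-1.5,0],[0,0,0],72],
  [[-43.2,-1.5,0],[0,0,0],72],
  [[-43.2,-1.5,20],[0,0,0],72],
  [[-43.6,-1.4,20],[0,0,0],72],
  [[0,0,15],[0,0,0],72],
])

```text
clock: 81.55
position: [636.1, 325.3, 141.9]
ee_rot: [-0.699, 0.715, -0.0, 0.001]
contact_force: [-0.0, 0.1, -0.4]
gripper_width: 71.7
grasp_force: 0.0
```

Request:
send_rows([
  [[0,0,0],[0,0,0],72],
  [[0,0,0],[0,0,0],72],
  [[0,0,0],[0,0,0],72],
])

```text
clock: 81.85
position: [637.7, 319.2, 146.0]
ee_rot: [-0.696, 0.718, -0.001, 0.002]
contact_force: [0.4, 0.6, 0.8]
gripper_width: 72.3
grasp_force: 0.0
```

Run:
```python
from h import *
plan([636,320.3,13])
```

```text
t81.85 pos [637.67 319.22 146.02] tx [-0.03 -1.   -0.  ] tz [ 0.  0. -1.] F [0.37 0.56 0.77] w72.3 g0.0 yaw_y 3.112
turn z 0.000 then shift [ -0.77   2.33 133.01] j6 -0.72
```

Request:
send_rows([
  [[-0.7,2,40],[0,0,0],72],
  [[0,0,35],[0,0,0],72],
  [[0,0,30],[0,0,0],72],
  [[0,0,18],[0,0,0],72],
  [[0,0,8],[0,0,0],72],
  [[0,0,0],[0,0,0],72],
  [[0,0,0],[0,0,0],72],
])

```text
clock: 82.55
position: [636.4, 321.2, 15.3]
ee_rot: [-0.697, 0.717, -0.001, 0.003]
contact_force: [0.6, 1.4, 0.2]
gripper_width: 72.1
grasp_force: 0.0
```

Request:
send_rows([
  [[0,0,1],[0,0,0],64],
  [[0,0,0],[0,0,0],50],
  [[0,0,0],[0,0,0],40],
  [[0,0,0],[0,0,0],40],
  [[0,0,0],[0,0,0],40],
  [[0,0,0],[0,0,0],40],
])

```text
clock: 83.15
position: [636.5, 321.7, 14.6]
ee_rot: [-0.697, 0.717, -0.001, 0.003]
contact_force: [-0.4, -0.7, 6.2]
gripper_width: 58.0
grasp_force: 63.3
```

Request:
send_rows([
  [[0,0,-25],[0,0,0],40],
  [[0,0,-40],[0,0,0],40],
  [[0,0,-50],[0,0,0],40],
  [[0,0,-50],[0,0,0],40],
  [[-2.9,41.3,0],[0,0,0],40],
  [[-2.9,41.3,0],[0,0,0],40],
  [[-2.9,41.3,0],[0,0,0],40],
  [[-2.9,41.3,0],[0,0,0],40],
])

```text
clock: 83.95
position: [467.9, 337.0, 176.5]
ee_rot: [-0.697, 0.718, -0.0, 0.001]
contact_force: [0.2, 1.2, 0.3]
gripper_width: 57.6
grasp_force: 64.5
```

Request:
send_rows([
  [[-2.9,41.3,0],[0,0,0],40],
  [[-2.9,41.3,0],[0,0,0],40],
  [[-2.9,41.3,0],[0,0,0],40],
  [[-2.9,41.3,0],[0,0,0],40],
  [[-2.9,41.3,0],[0,0,0],40],
  [[0,0,0],[0,0,0.124],40],
  [[0,0,0],[0,0,0.124],40],
  [[0,0,0],[0,0,0.124],40],
])

```text
clock: 84.75
position: [263.1, 357.6, 176.4]
ee_rot: [-0.55, 0.835, -0.0, 0.001]
contact_force: [0.5, 0.2, -0.6]
gripper_width: 58.0
grasp_force: 64.5
```

Request:
send_rows([
  [[0,0,0],[0,0,0.124],40],
  [[0,0,0],[0,0,0.124],40],
  [[0,0,0],[0,0,0],40],
  [[0,0,0],[0,0,0],40],
])

```text
clock: 85.15
position: [263.8, 357.5, 176.2]
ee_rot: [-0.446, 0.895, -0.0, 0.001]
contact_force: [1.1, 0.3, -1.5]
gripper_width: 57.5
grasp_force: 64.5
```

Run:
```python
from h import *
rt(4.07,1.02); print(monitor.read_state()["joints"])
```

```text
t85.15 pos [263.78 357.54 176.25] tx [-0.6 -0.8 -0. ] tz [ 0.  0. -1.] F [ 1.07  0.26 -1.45] w57.5 g64.5 yaw_y 2.495
rotvec [ 0.    1.02 -0.  ] rows 7 each [ 0.    0.15 -0.  ]
[ 1.3   0.13 -0.5   0.   -0.94 -1.95]
```

Request:
send_rows([
  [[0,0,0],[0,0.146,0],40],
  [[0,0,0],[0,0.146,0],40],
  [[0,0,0],[0,0.146,0],40],
  [[0,0,0],[0,0.146,0],40],
  [[0,0,0],[0,0.146,0],40],
  [[0,0,0],[0,0.146,0],40],
  [[0,0,0],[0,0.146,0],40],
  [[0,0,0],[0,0,0],40],
])

```text
clock: 85.95
position: [263.9, 358.0, 170.7]
ee_rot: [-0.386, 0.78, -0.219, -0.441]
contact_force: [-1.0, -1.7, -3.1]
gripper_width: 57.9
grasp_force: 64.7
```

Request:
send_rows([
  [[-34.4,0,20.8],[0,0,0],40],
  [[-34.4,0,20.8],[0,0,0],40],
  [[-34.4,0,20.8],[0,0,0],40],
  [[-24,0,14.6],[0,0,0],40],
  [[0,0,0],[0,0,0],40],
  [[0,0,0],[0,0,0],40],
  [[0,0,0],[0,0,0],40],
  [[0,0,0],[0,0,0],40],
])

```text
clock: 86.75
position: [265.3, 359.4, 29.4]
ee_rot: [-0.389, 0.783, -0.217, -0.435]
contact_force: [0.3, 0.1, -0.9]
gripper_width: 57.8
grasp_force: 64.6
```

Run:
```python
from h import *
s,r=st(); print("down",r.T@[0,0,-1.])
```

```text
t86.75 pos [265.26 359.41  29.43] tx [-0.32 -0.42  0.85] tz [-0.51 -0.68 -0.53] F [ 0.32  0.09 -0.93] w57.8 g64.6 yaw_y 2.493
down [-0.85  0.    0.53]
```

Request:
send_rows([
  [[-13.6,0,8.5],[0,0,0],40],
  [[0,0,0],[0,0,0],40],
  [[0,0,0],[0,0,0],40],
  [[0,0,0],[0,0,0],40],
])

```text
clock: 87.15
position: [264.8, 358.3, 11.5]
ee_rot: [-0.388, 0.782, -0.218, -0.437]
contact_force: [-0.1, -0.3, -0.9]
gripper_width: 57.5
grasp_force: 64.6
```

Request:
send_rows([
  [[-2,0,1.2],[0,0,0],40],
  [[0,0,0],[0,0,0],40],
  [[0,0,0],[0,0,0],40],
])

```text
clock: 87.45
position: [264.7, 358.3, 9.3]
ee_rot: [-0.388, 0.782, -0.218, -0.437]
contact_force: [-1.3, 0.3, -1.0]
gripper_width: 57.5
grasp_force: 64.6
```

Request:
send_rows([
  [[0,0,0],[0,0,0],62],
  [[0,0,0],[0,0,0],66],
  [[0,0,0],[0,0,0],70],
  [[0,0,0],[0,0,0],75],
  [[0,0,0],[0,0,0],80],
  [[0,0,0],[0,0,0],80],
  [[0,0,0],[0,0,0],80],
])

```text
clock: 88.15
position: [264.7, 358.3, 9.3]
ee_rot: [-0.388, 0.782, -0.218, -0.437]
contact_force: [-0.3, -0.1, 0.4]
gripper_width: 80.3
grasp_force: 0.0
```

Request:
send_rows([
  [[17.2,0,-10.4],[0,0,0],80],
  [[34.4,0,-20.8],[0,0,0],80],
  [[34.4,0,-20.8],[0,0,0],80],
  [[34.4,0,-20.8],[0,0,0],80],
  [[34.4,0,-20.8],[0,0,0],80],
  [[0,0,0],[0,-0.146,0],80],
  [[0,0,0],[0,-0.146,0],80],
  [[0,0,0],[0,-0.146,0],80],
])

```text
clock: 88.95
position: [264.2, 358.0, 192.1]
ee_rot: [-0.426, 0.859, -0.126, -0.253]
contact_force: [-0.7, -0.5, 0.5]
gripper_width: 79.8
grasp_force: 0.0
```

Request:
send_rows([
  [[0,0,0],[0,-0.146,0],80],
  [[0,0,0],[0,-0.146,0],80],
  [[0,0,0],[0,-0.146,0],80],
  [[0,0,0],[0,-0.143,0],80],
  [[0,0,0],[0,0,0],80],
  [[0,0,0],[0,0,0],80],
  [[0,0,0],[0,0,0],80],
])

```text
clock: 89.65
position: [264.0, 358.3, 191.3]
ee_rot: [-0.445, 0.896, -0.0, 0.001]
contact_force: [-0.2, 0.9, 0.5]
gripper_width: 80.4
grasp_force: 0.0
```

Run:
```python
from h import *
c=camera_info("wrist"); capfind("pics/w18.png"); u,v=proj("wrist",[[276,374,14]],c)[0].astype(int); prof("pics/w18.png",u,v); rt(4.07); plan([276,374,-1])
```

```text
contour [254.  362.7] [265.4 520.4] world [418.76 565.13  14.  ] circ 446.1 604.4 r376.4 grey 33.364609234069526
contour [251.6 195.1] [51.2 51.4] world [276.31 372.68  14.  ] circ 276.8 373.0 r30.4 grey 74.03129513721714
contour [ 99.3 160.3] [ 62.8 114.7] world [387.23 237.77  14.  ] circ 463.1 153.8 r51.7 grey 85.74029680365297
contour [288.8 135. ] [116.  257.2] world [203.67 343.4   14.  ] circ 357.8 206.3 r68.9 grey 106.36964618249534
row [130 131 132 129 102  91  96  96  96  95  96  96  95  96  97  99  71  38
  43  42  43  42  43  43  43  43  42  41  41  43  40  41  43  42  40  41
  43  41  43  44  40  39  36  57  87  95  93  92  93  92  93  92  92  96
  87  75  81  86  81 109 130]
col [128 129 129 125  99  78  64  46  61  79  91  91  89  89  87  89  91  92
  92  94  87  34  38  43  42  43  43  43  42  42  41  43  40  42  42  43
  42  43  43  42  42  41  44  43  42  41  35  60 100  95  92  90  88  92
  93  92  93  92 107 134 132 130 130 130]
t89.70 pos [264.17 358.52 190.82] tx [-0.6 -0.8  0. ] tz [ 0. -0. -1.] F [ 0.07  0.1  -0.41] w80.1 g0.0 yaw_y 2.492
rotvec [-0.   -0.   -0.01] rows 1 each [-0.   -0.   -0.01]
t89.70 pos [264.17 358.52 190.82] tx [-0.6 -0.8  0. ] tz [ 0. -0. -1.] F [ 0.07  0.1  -0.41] w80.1 g0.0 yaw_y 2.492
turn z 0.000 then shift [-19.49   0.2  191.81] j6 -1.95
```

Request:
send_rows([
  [[-9,0,40],[0,0,0],80],
  [[-9.9,-0.9,40],[0,0,0],80],
  [[0,0,45],[0,0,0],80],
  [[0,0,36],[0,0,0],80],
  [[0,0,18],[0,0,0],76],
  [[0,0,8],[0,0,0],72],
  [[0,0,0],[0,0,0],70],
  [[0,0,0],[0,0,0],70],
])

```text
clock: 90.5
position: [276.5, 372.8, 3.7]
ee_rot: [-0.445, 0.896, -0.001, 0.001]
contact_force: [0.0, 0.7, 0.4]
gripper_width: 70.0
grasp_force: 0.0
```

Run:
```python
from h import *
plan([276.5,372.9,-1.3]); plan([603,-80,165])
```

```text
t90.50 pos [276.5  372.79   3.69] tx [-0.6 -0.8 -0. ] tz [ 0. -0. -1.] F [0.01 0.69 0.43] w70.0 g0.0 yaw_y 2.493
turn z 0.000 then shift [-0.08  0.07  4.99] j6 -1.94
t90.50 pos [276.5  372.79   3.69] tx [-0.6 -0.8 -0. ] tz [ 0. -0. -1.] F [0.01 0.69 0.43] w70.0 g0.0 yaw_y 2.493
turn z 0.000 then shift [ 163.35 -533.99 -160.66] j6 -1.94
```

Request:
send_rows([
  [[0,0,2.5],[0,0,0],70],
  [[0,0,2],[0,0,0],70],
  [[0,0,0],[0,0,0],62],
  [[0,0,0],[0,0,0],40],
  [[0,0,0],[0,0,0],40],
  [[0,0,0],[0,0,0],40],
  [[0,0,0],[0,0,0],40],
])

```text
clock: 91.2
position: [276.1, 372.0, -0.2]
ee_rot: [-0.445, 0.896, -0.001, 0.0]
contact_force: [-1.3, -0.9, 8.0]
gripper_width: 57.4
grasp_force: 62.0
```

Request:
send_rows([
  [[0,0,-30],[0,0,0],40],
  [[0,0,-45],[0,0,0],40],
  [[0,0,-45],[0,0,0],40],
  [[0,0,-45],[0,0,0],40],
  [[12.6,-41,0],[0,0,0],40],
  [[12.6,-41,0],[0,0,0],40],
  [[12.6,-41,0],[0,0,0],40],
  [[12.6,-41,0],[0,0,0],40],
])

```text
clock: 92.0
position: [376.3, 231.1, 164.3]
ee_rot: [-0.445, 0.895, -0.001, 0.0]
contact_force: [0.6, 0.7, -1.5]
gripper_width: 57.2
grasp_force: 64.8
```

Request:
send_rows([
  [[12.6,-41,0],[0,0,0],40],
  [[12.6,-41,0],[0,0,0],40],
  [[12.6,-41,0],[0,0,0],40],
  [[12.6,-41,0],[0,0,0],40],
  [[12.6,-41,0],[0,0,0],40],
  [[12.6,-41,0],[0,0,0],40],
  [[12.6,-41,0],[0,0,0],40],
  [[12.6,-41,0],[0,0,0],40],
])

```text
clock: 92.8
position: [576.8, -47.5, 164.5]
ee_rot: [-0.445, 0.896, -0.001, -0.0]
contact_force: [1.0, 1.4, -0.6]
gripper_width: 57.3
grasp_force: 64.8
```

Request:
send_rows([
  [[12.6,-41,0],[0,0,0],40],
  [[0,0,0],[0,0,0],40],
  [[0,0,0],[0,0,0],40],
  [[0,0,0],[0,0,0],40],
])

```text
clock: 93.2
position: [600.6, -80.2, 164.4]
ee_rot: [-0.445, 0.896, -0.001, -0.0]
contact_force: [-0.3, -0.4, -1.7]
gripper_width: 57.3
grasp_force: 64.8
```

Run:
```python
from h import *
s,r=st(); rt(np.arctan2(r[1,0],r[0,0])); plan([603,-80,70])
```

```text
t93.20 pos [600.59 -80.18 164.43] tx [-0.6 -0.8  0. ] tz [-0. -0. -1.] F [-0.27 -0.44 -1.72] w57.3 g64.8 yaw_y 2.493
t93.20 pos [600.59 -80.18 164.43] tx [-0.6 -0.8  0. ] tz [-0. -0. -1.] F [-0.27 -0.44 -1.72] w57.3 g64.8 yaw_y 2.493
rotvec [-0. -0.  0.] rows 1 each [-0. -0.  0.]
t93.20 pos [600.59 -80.18 164.43] tx [-0.6 -0.8  0. ] tz [-0. -0. -1.] F [-0.27 -0.44 -1.72] w57.3 g64.8 yaw_y 2.493
turn z 0.000 then shift [-1.72 -1.75 94.43] j6 -0.78
```

Request:
send_rows([
  [[-1,-1.9,40],[0,0,0],40],
  [[0,0,35],[0,0,0],40],
  [[0,0,12],[0,0,0],40],
  [[0,0,5],[0,0,0],40],
  [[0,0,3],[0,0,0],40],
  [[0,0,0],[0,0,0],40],
  [[0,0,0],[0,0,0],40],
])

```text
clock: 93.9
position: [604.7, -81.0, 71.3]
ee_rot: [-0.445, 0.896, -0.002, 0.001]
contact_force: [-0.2, -0.7, -1.7]
gripper_width: 57.1
grasp_force: 64.9
```

Request:
send_rows([
  [[0,0,2],[0,0,0],40],
  [[0,0,2],[0,0,0],40],
  [[0,0,0],[0,0,0],40],
  [[0,0,0],[0,0,0],40],
])

```text
clock: 94.3
position: [603.7, -81.3, 65.7]
ee_rot: [-0.445, 0.896, -0.001, -0.0]
contact_force: [0.1, 0.2, -1.8]
gripper_width: 56.9
grasp_force: 64.9
```

Request:
send_rows([
  [[0,0,1.6],[0,0,0],40],
  [[0,0,0],[0,0,0],40],
  [[0,0,0],[0,0,0],64],
  [[0,0,0],[0,0,0],72],
  [[0,0,0],[0,0,0],72],
  [[0,0,-30],[0,0,0],72],
  [[0,0,-45],[0,0,0],72],
  [[0,0,-50],[0,0,0],72],
])

```text
clock: 95.1
position: [602.7, -81.1, 189.3]
ee_rot: [-0.445, 0.896, -0.0, -0.002]
contact_force: [1.4, 0.8, 0.6]
gripper_width: 72.0
grasp_force: 0.0
```

Request:
send_rows([
  [[-18.7,37.3,-5],[0,0,0],72],
  [[-18.7,37.3,-5],[0,0,0],72],
  [[-18.7,37.3,-5],[0,0,0],72],
  [[-18.7,37.3,0],[0,0,0],72],
  [[-18.7,37.3,0],[0,0,0],72],
  [[-18.7,37.3,0],[0,0,0],72],
  [[-18.7,37.3,0],[0,0,0],72],
  [[-18.7,37.3,0],[0,0,0],72],
])

```text
clock: 95.9
position: [455.3, 219.9, 203.9]
ee_rot: [-0.445, 0.896, -0.001, 0.0]
contact_force: [0.4, 0.8, 0.1]
gripper_width: 72.1
grasp_force: 0.0
```

Request:
send_rows([
  [[-18.7,37.3,0],[0,0,0],72],
  [[-18.7,37.3,0],[0,0,0],72],
  [[-18.7,37.3,0],[0,0,0],72],
  [[0,0,0],[0,0,0],72],
  [[0,0,0],[0,0,0],72],
])

```text
clock: 96.4
position: [400.4, 331.6, 203.2]
ee_rot: [-0.446, 0.895, -0.001, -0.0]
contact_force: [0.4, 0.0, -0.3]
gripper_width: 71.9
grasp_force: 0.0
```

Run:
```python
from h import *
st(); R=Ro.from_euler("z",-.137).as_matrix()
t=get_image("top")[:,:,::-1].copy(); cv2.imwrite("pics/topF.png",t); s=get_image("scene")[:,:,::-1].copy(); cv2.imwrite("pics/sceneF.png",s)
g=cv2.cvtColor(t,cv2.COLOR_BGR2GRAY); gs=cv2.cvtColor(s,cv2.COLOR_BGR2GRAY)
for n,im,i in (("top",t,g),("scene",s,gs)):
  for b in ((631.5,117.4),(617.2,18.9),(603.2,-80)):
    u,v=proj(n,[[*b,78]])[0].round().astype(int); p=i[v-14:v+15,u-14:u+15]; ys,xs=np.nonzero(p<np.percentile(p,12)); 
    m=(p<100).astype(np.uint8); nn,l,stt,ce=cv2.connectedComponentsWithStats(m); j=1+np.argmax(stt[1:,4]); q=ce[j]+[u-14,v-14]
    print(n,b,"dark region",ray(n,[q],71)[0][:2],"bbox",stt[j],"grey row",p[14])
# chips: trough light/terracotta vs reference empty trough picture top3
r=cv2.imread("pics/top3.png")
poly=lambda loc,z:proj("top",np.array([552,27,0])+np.c_[np.array(loc,float),np.full(len(loc),z)]@R.T).astype(np.int32)
m=np.zeros(g.shape,np.uint8); cv2.fillPoly(m,[poly([(-110,-145),(0,-145),(0,136),(-110,136)],40)],255)
d=cv2.absdiff(t,r).max(2); print("trough diff>25 px",int(((d>25)&(m>0)).sum()),"of",int((m>0).sum()))
m2=np.zeros(g.shape,np.uint8); cv2.fillPoly(m2,[poly([(-122,-246),(0,-246),(0,-152),(-122,-152)],4)],255)
red=((t[...,2].astype(int)-t[...,0]>25)&(m2>0)).astype(np.uint8); nn,l,stt,ce=cv2.connectedComponentsWithStats(red)
print("red blobs",[(c.round().tolist(),int(a[4])) for c,a in zip(ce[1:],stt[1:]) if a[4]>4])
allred=((t[...,2].astype(int)-t[...,0]>45)&(t[...,1].astype(int)-t[...,0]<25)).astype(np.uint8); allred[m2>0]=0; nn,l,stt,ce=cv2.connectedComponentsWithStats(allred); print("red elsewhere",[(c.round().tolist(),int(a[4])) for c,a in zip(ce[1:],stt[1:]) if 4<a[4]<300][:10])
# block unchanged vs. after placing?
d2=cv2.absdiff(t[180:260,365:425],cv2.imread("pics/top0.png")[180:260,365:425]).max(2); print("pad region changed px",int((d2>30).sum()))
```

```text
t96.40 pos [400.41 331.56 203.21] tx [-0.6 -0.8  0. ] tz [ 0. -0. -1.] F [ 0.38  0.02 -0.26] w71.9 g0.0 yaw_y 2.495
top (631.5, 117.4) dark region [626.22 115.82] bbox [  2   5  27  24 541] grey row [186 147  96  87  90  90  86  70  60  57  57  57  59  60  58  58  61  57
  61  67  78  91  92  92  90  83  82  90 104]
top (617.2, 18.9) dark region [612.57  18.81] bbox [  2   4  26  25 542] grey row [174 109  89  94  93  96  93  85  70  65  65  67  63  65  63  63  67  63
  61  65  74  88  92  94  93  92  88  98 134]
top (603.2, -80) dark region [599.35 -78.01] bbox [  0   4  27  25 552] grey row [108  84  94  95  96  94  87  73  66  62  63  66  63  63  64  62  63  64
  61  73  88  92  91  92  87  86 100 149 190]
scene (631.5, 117.4) dark region [634.32 110.8 ] bbox [  2   6  23  22 396] grey row [168 133 107  80  66  73  79  79  73  55  37  28  27  21  29  29  25  27
  35  46  65  71  76  85 116 167 202 215 218]
scene (617.2, 18.9) dark region [621.69  12.4 ] bbox [  2   7  23  22 397] grey row [193 152 112  77  68  74  78  75  72  50  35  15  23  29  24  26  25  29
  27  43  58  76  78  82 114 160 198 213 216]
scene (603.2, -80) dark region [608.49 -84.84] bbox [  3   7  23  22 424] grey row [221 201 153  96  67  67  74  77  72  63  47  37  32  27  27  25  29  25
  28  29  37  54  71  76  80 107 158 203 223]
trough diff>25 px 0 of 5280
red blobs [([305.0, 236.0], 205), ([298.0, 254.0], 50)]
red elsewhere [([441.0, 0.0], 6), ([386.0, 16.0], 12), ([447.0, 14.0], 7), ([388.0, 22.0], 23), ([390.0, 29.0], 11), ([467.0, 31.0], 13), ([477.0, 31.0], 77), ([493.0, 30.0], 87), ([509.0, 30.0], 15), ([483.0, 33.0], 5)]
pad region changed px 391
```

Run:
```python
from h import *
R=Ro.from_euler("z",-.137).as_matrix(); L=lambda P:(P-[552,27,0])@R
t=cv2.imread("pics/topF.png"); r=cv2.imread("pics/top3.png")
z=np.s_[205:275,285:350]
red=(t[...,2].astype(int)-t[...,0]>25).astype(np.uint8); k=np.zeros_like(red); k[212:265,292:337]=1
n,l,s,c=cv2.connectedComponentsWithStats(red*k)
for a in s[1:]:
    if a[4]>8:
        x,y,w,h,_=a
        for zz in (4,12,24,36): print(a.tolist(),"z",zz,L(ray("top",[(x,y),(x+w,y+h)],zz)).round(0).tolist())
# whitish chips in tray (yellowish white vs grey metal)
b=t[212:266,292:337].astype(int); w=((b[...,2]-b[...,0]>8)&(b.mean(2)>150)).astype(np.uint8); n,l,s,c=cv2.connectedComponentsWithStats(w); print("white",[(a.tolist(),L(ray("top",[cc+[292,212]],12))[0].round(0).tolist()) for a,cc in zip(s[1:],c[1:]) if a[4]>5])
# anything new on the worktop versus the first picture
d=cv2.absdiff(t,cv2.imread("pics/top0.png")).max(2); m=(d>40).astype(np.uint8); m=cv2.morphologyEx(m,cv2.MORPH_OPEN,np.ones((2,2),np.uint8)); n,l,s,c=cv2.connectedComponentsWithStats(m); print("changed",[a.tolist() for a in s[1:] if a[4]>12])
```

```text
[298, 224, 16, 24, 205] z 4 [[-19.0, -157.0, 4.0], [-75.0, -203.0, 4.0]]
[298, 224, 16, 24, 205] z 12 [[-20.0, -156.0, 12.0], [-75.0, -202.0, 12.0]]
[298, 224, 16, 24, 205] z 24 [[-22.0, -155.0, 24.0], [-77.0, -200.0, 24.0]]
[298, 224, 16, 24, 205] z 36 [[-24.0, -154.0, 36.0], [-78.0, -199.0, 36.0]]
[295, 249, 8, 11, 50] z 4 [[-83.0, -156.0, 4.0], [-108.0, -179.0, 4.0]]
[295, 249, 8, 11, 50] z 12 [[-84.0, -155.0, 12.0], [-108.0, -178.0, 12.0]]
[295, 249, 8, 11, 50] z 24 [[-85.0, -154.0, 24.0], [-109.0, -176.0, 24.0]]
[295, 249, 8, 11, 50] z 36 [[-86.0, -153.0, 36.0], [-110.0, -175.0, 36.0]]
white [([5, 11, 7, 17, 19], [-36.0, -163.0, 12.0]), ([15, 13, 7, 24, 37], [-46.0, -188.0, 12.0]), ([2, 34, 10, 14, 54], [-85.0, -165.0, 12.0])]
changed [[118, 166, 13, 33, 308], [192, 166, 18, 17, 251], [232, 171, 19, 17, 255], [273, 176, 18, 18, 261], [191, 187, 16, 7, 54], [231, 193, 8, 5, 17], [241, 195, 5, 3, 14], [270, 197, 6, 5, 16], [385, 201, 9, 43, 191], [114, 204, 14, 34, 334], [397, 204, 6, 24, 67], [299, 226, 15, 24, 225], [0, 230, 36, 24, 589], [20, 232, 79, 69, 2604], [111, 244, 13, 25, 282], [296, 251, 7, 14, 64], [0, 272, 17, 25, 312], [17, 279, 3, 8, 20], [496, 358, 16, 23, 212], [343, 380, 23, 4, 49]]
```

```bash
python3 -c "
from bench import job_done
print(job_done())"
```

```text
the job is handed in; nothing more can be done
None
```

The job is handed in at about 96 s: the trough is empty with its chips in the catch tray, the block stands on its cork pad, and each burner has a cap seated rim down; cap A was first tried hollow side up and had to be flipped on the worktop.

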